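# Make the airbrush corner of a nail studio ready to spray

### The arm

A 6-joint arm with a two-finger parallel gripper is mounted at the origin on the work surface. World frame = base frame: x ahead of the robot, y to its left, z up, the work surface at z = 0. Lengths are in m, angles in degrees, forces in N, time in s.
With the tool pointing down it reaches from about 0.375 to 0.9 m from the base axis. Payload 3.1 kg.
Tool frame: the origin (TCP) lies at the very end of the fingers, on their centre line; the grasp point (between the pads) lies 19 mm behind it (bot.hold_point_z is the z of the grasp point in the tool frame, in m); z points along the fingers, y is the direction in which the jaws open and shut (so a half turn about z gives the same grasp; the last joint's range is limited). The gripper opens to 87 mm and grips with 3 to 60 N. Pads are 19 mm wide; open, the fingers measure 117 mm over their backs; the gripper's body (75 mm by 190 mm) begins 51 mm behind the grasp point.
Start: joints at [63.283, 30.224, 82.088, -0, 67.689, -10.227], TCP at [0.177, 0.599, 0.223] pointing down, gripper open.
Joint ranges: [-176.69, 176.69], [-43.24, 126.21], [12.49, 139.97], [-82, 262], [0, 151.66], [-163.58, 163.58]. Speed limits (degrees/s): [159.86, 159.86, 180, 180, 180, 180].

### API

Orientations are given as a 3x3 rotation matrix whose columns are the frame's x, y, z axes.
In Python, from rig import bot gives the robot as it stands.
- The arm moves only by the tool servo_tool, never from a script. Its argument "increments" is a list of rows, each a list of 3 entries, a list of its own where there are three numbers: the closure, from 0 (fully open) to 1 (shut), then the shift along the tool's x, y, z in mm, then the turn about the tool's z in degrees. In form: [[claw, [x, y, z], turn], ...]. A call has 1 to 5 rows; each row shifts and turns the commanded pose from where the row before left it, along the tool's axes as they then stand; what a row does not reach is not made up. A row lasts 1/8 s, in which the tool goes at most 62.5 mm and 10.7 degrees, less where a joint would pass 70% of its speed; a pose out of reach is approached as far as the arm can. A call with a gripper value outside its range is refused whole. The fingers move at their own pace and stop on an object; the grip force is fixed at half the most. Time passes only in rows, so rows that do not move let the fingers close. It gives the time, the measured TCP pose, the force and the opening at its end, in the units of the state.
- bot.read_state(): the state, without advancing time (a new reading comes with each control period).
- bot.capture(name): name is "scene" or "top" or "wrist"; returns (picture, depth): 384x512x3 uint8, blue, green, red; 384x512 float32, m along the optical axis (not along the pixel's ray), 0 where there is no reading.
- bot.camera_info(name): a dict with "K" (3x3 intrinsics, pixels), "distortion" ([k1, k2, p1, p2, k3] as OpenCV has them; the pictures are not rectified), "R" (3x3) and "t" (3): a world point X has camera coordinates R X + t; the wrist camera has in their place "mount" (4x4, takes a point from camera to tool coordinates, whose origin is the TCP and whose axes are the flange's). Camera axes: x right, y down, z forward; pixel columns grow to the right and rows downward; lengths in m; the calibration is good to about 2 mm. A picture is of the moment at which its call begins: read the wrist's pose just before it. camera_info takes no time and is no camera call.
- bot.hand_in(): hands the job in, once; it reports no verdict.
Trained networks look in the newest picture that a camera, given by its name, has taken for a name from the list of things; names that differ only in an ending like _2 or _b are one class to them, and where a whole thing is asked for, a point or a joint stands for the part that bears it (a point fixed in the world has none). Each returns a list of dicts, best first, with "p" (0 to 1); they miss things now and then, are a little off and sometimes report something else, mostly with a low value. They report only what shows in the picture. A call takes as long as a camera call. They do not tell look-alikes from the thing itself.
- bot.find_in(camera, thing): "bbox" ([left, top, right, bottom] in pixels, round what is visible of it).
- bot.trace(camera, thing): "region" (384x512 bool, what is visible of it) and "bbox" ([left, top, right, bottom] in pixels, round what is visible of it).
The state is a dict: "time_s": time; "joint_positions": joint angles; "qvel": joint speeds; "tau": joint torques, N m; "position": TCP position; "tcp_rot": TCP orientation; "force": force on the tool from outside, world axes, zero at the start; "moment": the same for the moment, N m; "opening": opening from 0.0 (shut) to 1.0 (fully open).
Only numpy, scipy, OpenCV 4.12 (cv2) and the standard library are available. Lean on these libraries where they do the work, as an engineer would, in place of code of your own. Each camera call takes 0.05 s, during which the arm holds its last target.

### The job

Get the airbrush corner ready: shut the lid of the clear case of finished nails, and stand every colour jar upright on its own ring on the jar board with its spout pointing to that ring's black tick. Roll the compressor's flywheel forward by hand, top towards you, over the hard point of its compression and leave it standing just past it, no more than some 25 degrees; only then push the compressor's red switch lever right over to standby, and do not turn the wheel after that. Leave the other things on the bench where they are.

Things in the scene. Friction and masses are not known exactly. Their poses are not given: they have to be found in the camera images.
- jar_a_center (a point): pink airbrush siphon jar (paper label band, grey screw cap), standing upright, bottom-heavy, 50 mm across, 62 mm tall, 0.11 kg; the point is on its axis half-way up (31 mm above its foot). Its z is the jar's axis (up); a steel spout sticks out of the cap sideways along its own -x. May be absent (3 to 5 jars are there).
- jar_a_spout (a point): tip of the pink jar's spout: 45 mm from the jar's axis along the jar's -x, 54 mm above its foot; the spout is a bar 8 mm thick
- jar_b_center (a point): lilac airbrush siphon jar (paper label band, grey screw cap), standing upright, bottom-heavy, 50 mm across, 62 mm tall, 0.11 kg; the point is on its axis half-way up (31 mm above its foot). Its z is the jar's axis (up); a steel spout sticks out of the cap sideways along its own -x. May be absent (3 to 5 jars are there).
- jar_b_spout (a point): tip of the lilac jar's spout: 45 mm from the jar's axis along the jar's -x, 54 mm above its foot; the spout is a bar 8 mm thick
- jar_c_center (a point): cream white airbrush siphon jar (paper label band, grey screw cap), standing upright, bottom-heavy, 50 mm across, 62 mm tall, 0.11 kg; the point is on its axis half-way up (31 mm above its foot). Its z is the jar's axis (up); a steel spout sticks out of the cap sideways along its own -x. May be absent (3 to 5 jars are there).
- jar_c_spout (a point): tip of the cream white jar's spout: 45 mm from the jar's axis along the jar's -x, 54 mm above its foot; the spout is a bar 8 mm thick
- jar_d_center (a point): wine red airbrush siphon jar (paper label band, grey screw cap), standing upright, bottom-heavy, 50 mm across, 62 mm tall, 0.11 kg; the point is on its axis half-way up (31 mm above its foot). Its z is the jar's axis (up); a steel spout sticks out of the cap sideways along its own -x. May be absent (3 to 5 jars are there).
- jar_d_spout (a point): tip of the wine red jar's spout: 45 mm from the jar's axis along the jar's -x, 54 mm above its foot; the spout is a bar 8 mm thick
- jar_e_center (a point): mustard yellow airbrush siphon jar (paper label band, grey screw cap), standing upright, bottom-heavy, 50 mm across, 62 mm tall, 0.11 kg; the point is on its axis half-way up (31 mm above its foot). Its z is the jar's axis (up); a steel spout sticks out of the cap sideways along its own -x. May be absent (3 to 5 jars are there).
- jar_e_spout (a point): tip of the mustard yellow jar's spout: 45 mm from the jar's axis along the jar's -x, 54 mm above its foot; the spout is a bar 8 mm thick
- board: light grey fixed flat board 100 x 420 mm, 6 mm thick, no rim. Five pink rings (58 mm) for one jar each, at board x = 0, y = -168, -84, 0, 84, 168 mm; each has a black tick 45 mm from its centre towards board -x (the robot's side), under the spout tip of a jar that stands right. Origin: middle of the row of rings, on the underside
- hub (a point): centre of the compressor's flywheel, 105 mm above the table: an upright steel wheel, radius 85 mm, 26 mm thick, solid rim 22 mm deep, a white mark across the rim that is straight up at the hard point. Axes: z up, y along the axle to the machine's free left end, x in the wheel's plane, away from the robot. Crankcase and cylinder (top 210 mm high) begin 60 mm to the -y side of the wheel's middle plane; the +y side is free
- flywheel (a joint): rad, 0 at the hard point, grows turning forward (top of rim to hub -x, towards the robot); starts at -2.6 to -1.3, no stops, can be turned back, stays where left. Resists with 0.5 N m (6 N at the rim); from -0.7 on more, peak 0.95 N m (11 N) near -0.4, back to 0.5 at 0, little (0.05 to 0.25) at 0.15 to 0.6
- switch (a joint): the compressor's toggle lever, in rad: 0 off (leaning to the robot, hub -x side), 1.0 standby (pushed over to the far side, hub +x); stays where it is left, light
- switch_tip (a point): centre of the red ball (26 mm across) at the end of the switch lever; the lever is 60 mm long, its pivot lies 82 mm above the table, it swings in the hub's x-z plane from 0.5 rad on the -x side of upright to 0.5 rad on the +x side
- lid (a joint): lid of the clear nail case, in rad: 0 shut, 1.95 fully open (leaning back 0.38 past upright); it starts standing open and falls shut by itself once it is tipped forward past upright (below about 1.5). A clear plate 110 mm from hinge to free edge, 150 mm wide, 5 mm thick, with a small tab in the middle of the edge
- case_hinge (a point): middle of the lid's hinge line, on the far top edge of the nail case, 26 mm above the table; axes as the case's: y along the hinge, -x from hinge to the case's front. The case is a clear fixed box 110 x 150 x 26 mm holding ten finished nails
- buffer: pink nail buffer block, 95 x 32 x 26 mm, lying on the table; not part of the job. Its origin is the centre of its underside
- gel_pot: low white gel pot with lilac lid, 50 mm across, 26 mm tall; not part of the job. Its origin is the centre of its underside
- polish_1: dark red polish bottle, 32 mm across, 75 mm tall, standing; not part of the job. Its origin is the centre of its underside
- polish_2: pink polish bottle, 32 mm across, 75 mm tall, standing; not part of the job. Its origin is the centre of its underside
- polish_3: lilac polish bottle, 32 mm across, 75 mm tall, standing; not part of the job. Its origin is the centre of its underside
- tool_cup: white ceramic cup with tools in it, 64 mm across, 85 mm tall, tools up to 150 mm; not part of the job. Its origin is the centre of its underside
- flower_dish: clear flower-shaped acrylic dish, 80 mm across, 21 mm tall; not part of the job. Its origin is the centre of its underside
There are look-alikes about, which are no part of the job. Leave any turquoise look-alike of the part that bears lid alone.

How it is judged:
By the outcome, as a careful person would: the job done as asked, in the order asked, and still so for the second after the job is handed in, with the robot touching nothing.
Of jar_a, jar_b, jar_c, jar_d, jar_e only 3 to 5 are there at a start; the rules pass over those that are not, and their reading is None.
At some moment in a run one of jar_a, jar_b, jar_c, jar_d, jar_e may be knocked a few centimetres aside while the robot is not near it.
Once in a run the grip may slacken for a moment while it holds something.
It also fails if it takes over 200 s, if anything falls off the work surface, if the arm or the gripper's body presses on something with over 40 N, if the wrist force passes 120 N, or if a joint passes its speed limit or range.

## Working session

There is one attempt and no reset: what is moved stays moved. The work goes in short steps, Python scripts to look and compute and a tool call to move; the robot and the scene stay as the last step left them, time stands still between calls to the robot, and variables do not carry over. Pictures are saved under pics/ and viewed, and the job is handed in when it is done.

Besides the shell and the picture viewer there is one more tool, called after "Call:" as name([rows], argument=value, ...), one row to a line, values as JSON. servo_tool: Moves the arm, as the interface text tells. Its arguments: {"type":"object","properties":{"increments":{"type":"array","items":{"type":"array"}}},"required":["increments"]}

```bash
ls; mkdir -p pics; cat > h.py <<'E'
import numpy as np, cv2
from rig import bot
def save(n,name):
    p,d=bot.capture(n); cv2.imwrite(f'pics/{name}.png',p); np.save(f'pics/{name}.npy',d); return p,d
def world(n,px,depth,state=None):
    c=bot.camera_info(n); px=np.asarray(px,float).reshape(-1,1,2)
    u=cv2.undistortPoints(px,np.array(c['K']),np.array(c['distortion'])).reshape(-1,2)
    P=np.c_[u,np.ones(len(u))]*np.asarray(depth,float).reshape(-1,1)
    if n=='wrist':
        s=state or bot.read_state(); M=np.array(c['mount']); P=P@M[:3,:3].T+M[:3,3]
        return P@np.array(s['tcp_rot']).T+np.array(s['position'])
    return (P-np.array(c['t']))@np.array(c['R'])
def cloud(n,d):
    v,u=np.mgrid[0:384,0:512]; P=world(n,np.c_[u.ravel(),v.ravel()],d.ravel()).reshape(384,512,3); P[d==0]=np.nan; return P
def ray_at_z(n,px,z):
    a=world(n,[px],[0.0001])[0]; b=world(n,[px],[1.0])[0]
    t=(z-a[2])/(b[2]-a[2]); return a+t*(b-a)
def proj(n,X,state=None):
    c=bot.camera_info(n); X=np.asarray(X,float).reshape(-1,3)
    if n=='wrist':
        s=state or bot.read_state(); M=np.array(c['mount']); T=(X-np.array(s['position']))@np.array(s['tcp_rot']); Xc=(T-M[:3,3])@M[:3,:3]
    else: Xc=X@np.array(c['R']).T+np.array(c['t'])
    return cv2.projectPoints(Xc,np.zeros(3),np.zeros(3),np.array(c['K']),np.array(c['distortion']))[0].reshape(-1,2)
E
python3 - <<'E'
from h import *
for n in('scene','top','wrist'): save(n,n+'0')
s=bot.read_state(); print(s['position'],np.round(s['tcp_rot'],3),s['opening'],bot.hold_point_z)
for n in('scene','top'):
  c=bot.camera_info(n); print(n,np.round(-np.array(c['R']).T@np.array(c['t']),3))
E
```

```text
pics
[0.17710692 0.59879455 0.22175997] [[-0.959  0.284 -0.001]
 [ 0.284  0.959 -0.002]
 [ 0.    -0.002 -1.   ]] 1.000524261188433 -0.0187
scene [ 0.844 -0.717  0.801]
top [0.449 0.007 1.363]
```

View pics/scene0.png

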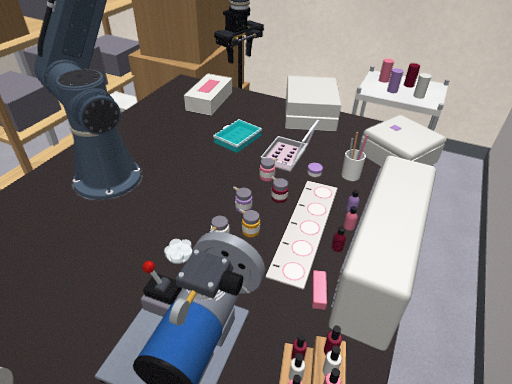

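View pics/top0.png

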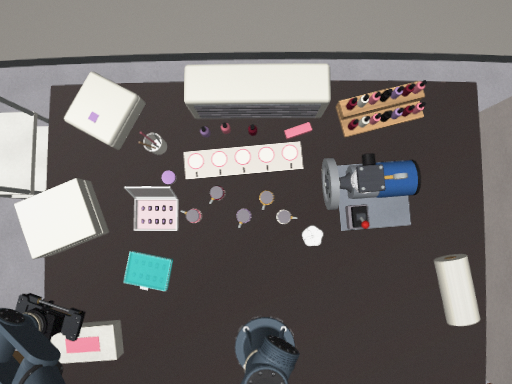

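View pics/wrist0.png

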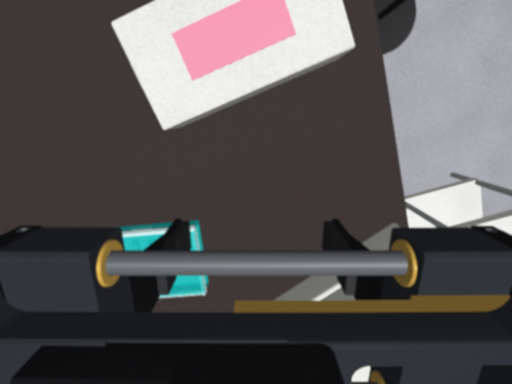

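```bash
python3 - <<'E'
from h import *
p,d=cv2.imread('pics/top0.png'),np.load('pics/top0.npy')
cv2.imwrite('pics/crop1.png',cv2.resize(p[135:245,120:320],None,fx=4,fy=4,interpolation=cv2.INTER_CUBIC))
cv2.imwrite('pics/crop2.png',cv2.resize(p[140:245,300:430],None,fx=5,fy=5,interpolation=cv2.INTER_CUBIC))
for j in 'jar_a_center jar_b_center jar_a_spout board flywheel hub switch_tip switch lid case_hinge'.split():
  for n in('top','scene'):
    r=bot.find_in(n,j); print(n,j,[(np.round(x['bbox']).astype(int).tolist(),round(x['p'],2)) for x in r[:8]])
P=cloud('top',d)
for px in [(193,215),(217,193),(244,215),(267,198),(284,216),(196,161),(290,153),(365,225),(330,183)]:
  print(px,np.round(P[px[1],px[0]],3))
s=bot.read_state();print(s['time_s'])
E
```

```text
top jar_a_center [([186, 209, 202, 224], 0.5)]
scene jar_a_center [([256, 161, 276, 182], 0.67), ([192, 233, 263, 292], 0.24)]
top jar_b_center [([236, 209, 248, 224], 0.73), ([323, 152, 421, 236], 0.51)]
scene jar_b_center [([234, 186, 255, 210], 0.74), ([271, 179, 286, 204], 0.62)]
top jar_a_spout [([185, 211, 200, 221], 0.74), ([358, 217, 367, 228], 0.47)]
scene jar_a_spout [([259, 158, 274, 182], 0.74)]
top board [([184, 146, 302, 180], 0.56)]
scene board [([265, 182, 335, 288], 0.88)]
top flywheel [([320, 157, 344, 209], 0.7)]
scene flywheel [([194, 230, 264, 292], 0.67), ([238, 188, 252, 211], 0.62)]
top hub [([250, 126, 261, 136], 0.25)]
scene hub [([94, 235, 264, 383], 0.89), ([266, 180, 337, 288], 0.65)]
top switch_tip [([125, 186, 180, 229], 0.64)]
scene switch_tip [([144, 262, 159, 283], 0.74), ([270, 180, 339, 284], 0.45)]
top switch [([277, 208, 295, 226], 0.71)]
scene switch [([145, 263, 160, 283], 0.45), ([164, 239, 189, 262], 0.4)]
top lid [([124, 249, 172, 292], 0.91), ([125, 185, 177, 199], 0.88)]
scene lid [([289, 118, 318, 166], 0.7), ([213, 118, 262, 144], 0.65)]
top case_hinge [([124, 187, 178, 230], 0.71), ([125, 254, 172, 292], 0.68)]
scene case_hinge [([214, 121, 261, 150], 0.93), ([262, 124, 319, 173], 0.66)]
(193, 215) [0.458 0.237 0.061]
(217, 193) [0.532 0.155 0.062]
(244, 215) [0.457 0.064 0.058]
(267, 198) [ 0.514 -0.014  0.063]
(284, 216) [ 0.453 -0.07   0.065]
(196, 161) [0.65  0.237 0.006]
(290, 153) [ 0.677 -0.098  0.004]
(365, 225) [ 0.423 -0.321  0.149]
(330, 183) [ 0.553 -0.205  0.185]
1.15
```

```bash
sleep 1
```

```text
(no output)
```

View pics/crop1.png

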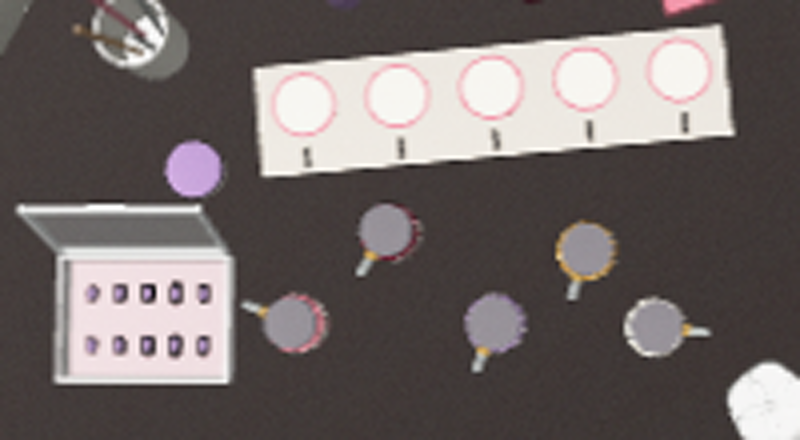

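View pics/crop2.png

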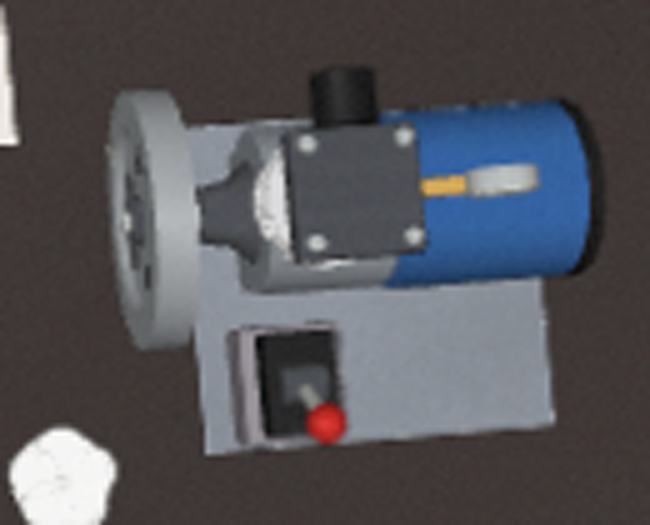

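```bash
python3 - <<'E'
from h import *
c=bot.camera_info('wrist'); print(np.round(c['mount'],3),np.round(c['K'],1),c['distortion'])
d=np.load('pics/top0.npy');P=cloud('top',d)
m=lambda px:np.round(ray_at_z('top',*px),4)
o=np.array([120,135])
print('case corners', [m((o+np.array(q)/4.,0.026)) for q in[(60,255),(232,255),(232,380),(57,380)]])
print('lid edge', [m((o+np.array(q)/4.,0.128)) for q in[(18,208),(201,208)]])
print('rings',[m((o+np.array(q)/4.,0.006)) for q in[(304,104),(398,96),(491,87),(585,78),(679,70)]])
print('ticks',[m((o+np.array(q)/4.,0.006)) for q in[(307,157),(401,149),(495,139),(590,131),(685,123)]])
for n,q,t in[('pink',(292,323),(246,305)),('wine',(386,230),(361,274)),('lilac',(495,322),(477,370)),('yel',(586,250),(573,299)),('cream',(655,327),(709,332))]:
  a=m((o+np.array(q)/4.,0.062)); b=m((o+np.array(t)/4.,0.056)); print(n,a,b,np.hypot(*(b-a)[:2]),np.degrees(np.arctan2(*(b-a)[1::-1])))
o=np.array([300,140])
print('ball',m((o+np.array((326,423))/5.,.135)),'wheel', [m((o+np.array(q)/5.,z)) for q,z in[((124,92),.105),((150,348),.105),((176,92),.105),((194,346),.105)]])
print('cup',m(((153,143),.085)),'pot',m(((168,177),.026)))
E
```

```text
[[ 0.001 -0.961 -0.277  0.076]
 [ 1.     0.001  0.     0.002]
 [-0.    -0.277  0.961 -0.162]
 [ 0.     0.     0.     1.   ]] [[269.2   0.  256.2]
 [  0.  269.2 191.3]
 [  0.    0.    1. ]] [-0.01227277  0.          0.          0.          0.        ]
case corners [array([0.5158, 0.4486, 0.026 ]), array([0.5151, 0.2959, 0.026 ]), array([0.4065, 0.2952, 0.026 ]), array([0.4065, 0.4499, 0.026 ])]
lid edge [array([0.5492, 0.4504, 0.128 ]), array([0.5482, 0.2995, 0.128 ])]
rings [array([0.6502, 0.2369, 0.006 ]), array([0.6567, 0.1531, 0.006 ]), array([0.6641, 0.0704, 0.006 ]), array([ 0.6717, -0.0131,  0.006 ]), array([ 0.6784, -0.0966,  0.006 ])]
ticks [array([0.6028, 0.2339, 0.006 ]), array([0.6093, 0.1503, 0.006 ]), array([0.6177, 0.067 , 0.006 ]), array([ 0.6243, -0.0172,  0.006 ]), array([ 0.6309, -0.1013,  0.006 ])]
pink [0.4555 0.2366 0.062 ] [0.471  0.2771 0.056 ] 0.043364732214093045 69.05734945001178
wine [0.5338 0.157  0.062 ] [0.4969 0.1789 0.056 ] 0.04290943952092597 149.31104126260644
lilac [0.4557 0.0649 0.062 ] [0.4153 0.0805 0.056 ] 0.04330727421577118 158.88649992163474
yel [ 0.5159 -0.0121  0.062 ] [ 0.4748 -0.0009  0.056 ] 0.042598708900622825 164.7566778336323
cream [ 0.4507 -0.0697  0.062 ] [ 0.4462 -0.1157  0.056 ] 0.04621958459354649 -95.58724396420436
ball [ 0.4237 -0.3253  0.135 ] wheel [array([ 0.6415, -0.2043,  0.105 ]), array([ 0.473 , -0.2185,  0.105 ]), array([ 0.6414, -0.2387,  0.105 ]), array([ 0.4741, -0.2474,  0.105 ])]
cup [0.7013 0.3706 0.085 ] pot [0.5916 0.332  0.026 ]
```

```bash
cat >> h.py <<'E'
def st():
    s=bot.read_state(); R=np.array(s['tcp_rot']); psi=np.degrees(np.arctan2(R[1,1],R[0,1]))
    return s,np.array(s['position']),psi
def plan(*wps,start=None,step=45,tstep=9.5):
    """wps: (claw,[x,y,z],psi[,step]) TCP world; prints calls of <=5 rows. psi not wrapped (moves by psi difference)"""
    s,p,psi=st()
    if start is not None: p,psi=np.array(start[0],float),start[1]
    rows=[]
    print('from',np.round(p,4),round(psi,1),'t',s['time_s'],'open',round(s['opening'],3),'F',np.round(s['force'],1))
    for w in wps:
        claw,T,ps=w[:3]; sp=w[3] if len(w)>3 else step
        T=np.array(T,float)
        if ps is None: ps=psi
        n=max(1,int(np.ceil(np.linalg.norm(T-p)*1000/sp)),int(np.ceil(abs(ps-psi)/tstep)))
        p0,psi0=p.copy(),psi
        for i in range(1,n+1):
            g=p0+(T-p0)*i/n; gp=psi0+(ps-psi0)*i/n
            a=np.radians(psi); d=g-p
            X=np.array([-np.sin(a),np.cos(a),0]);Y=np.array([np.cos(a),np.sin(a),0])
            sh=np.round([d@X*1000,d@Y*1000,-d[2]*1000],0)
            tn=round(-(gp-psi),0) if i<n or abs(ps-round(ps))<1e-6 else round(-(gp-psi),1)
            rows.append([claw,[int(v) for v in sh],tn])
            p=p+X*sh[0]/1000+Y*sh[1]/1000+np.array([0,0,-sh[2]/1000]); psi=psi-tn
    for i in range(0,len(rows),5): print(str(rows[i:i+5]).replace(' ',''))
    print('end',np.round(p,4),round(psi,1))
E
python3 - <<'E'
from h import *
plan((1,[.60,.372,.222],90),(1,[.60,.372,.09],90),(1,[.465,.372,.092],90,25))
E
```

```text
from [0.1773 0.5993 0.2226] 73.5 t 1.15 open 1.002 F [-0.1 -0.4 -0.1]
[[1,[-43,-9,0],np.float64(-1.0)],[1,[-42,-10,0],np.float64(-2.0)],[1,[-42,-11,0],np.float64(-1.0)],[1,[-42,-12,0],np.float64(-2.0)],[1,[-42,-13,0],np.float64(-1.0)]]
[[1,[-41,-14,0],np.float64(-2.0)],[1,[-41,-15,0],np.float64(-1.0)],[1,[-41,-17,0],np.float64(-2.0)],[1,[-40,-17,0],np.float64(-1.0)],[1,[-39,-18,1],np.float64(-2.0)]]
[[1,[-39,-20,0],np.float64(-1.0)],[1,[0,0,44],np.float64(-0.0)],[1,[0,0,44],np.float64(-0.0)],[1,[0,0,44],np.float64(-0.0)],[1,[22,0,0],np.float64(-0.0)]]
[[1,[23,0,-1],np.float64(-0.0)],[1,[22,-1,0],np.float64(-0.0)],[1,[23,0,-1],np.float64(-0.0)],[1,[22,0,0],np.float64(-0.0)],[1,[23,0,0],np.float64(-0.0)]]
end [0.4649 0.3723 0.0916] 89.5
```

Call:
servo_tool([
  [1, [-43, -9, 0], -1],
  [1, [-42, -10, 0], -2],
  [1, [-42, -11, 0], -1],
  [1, [-42, -12, 0], -2],
  [1, [-42, -13, 0], -1],
])

```text
time_s: 1.78
position: [0.3706, 0.4952, 0.2226]
tcp_rot: [[-0.986, 0.164, 0.0], [0.164, 0.986, 0.0], [-0.0, 0.0, -1.0]]
force: [0.3, 0.4, 0.3]
opening: 0.519
```

Call:
servo_tool([
  [1, [-41, -14, 0], -2],
  [1, [-41, -15, 0], -1],
  [1, [-41, -17, 0], -2],
  [1, [-40, -17, 0], -1],
  [1, [-39, -18, 0], -2],
])

```text
time_s: 2.4
position: [0.5627, 0.3924, 0.2225]
tcp_rot: [[-1.0, 0.025, 0.0], [0.025, 1.0, 0.0], [-0.0, 0.0, -1.0]]
force: [0.3, 0.7, 0.5]
opening: 0.022
```

Call:
servo_tool([
  [1, [-39, -20, 0], -1],
  [1, [0, 0, 0], 0],
])

```text
time_s: 2.65
position: [0.6032, 0.3698, 0.2222]
tcp_rot: [[-1.0, 0.013, 0.002], [0.013, 1.0, -0.0], [-0.002, -0.0, -1.0]]
force: [-0.8, -0.1, 0.2]
opening: 0.002
```

Good tracking. Down behind the lid, then push.

Call:
servo_tool([
  [1, [0, 0, 44], 0],
  [1, [0, 0, 44], 0],
  [1, [0, 0, 44], 0],
  [1, [0, 0, 0], 0],
])

```text
time_s: 3.15
position: [0.5956, 0.3714, 0.0863]
tcp_rot: [[-1.0, 0.008, -0.01], [0.008, 1.0, -0.004], [0.01, -0.004, -1.0]]
force: [-0.6, 0.3, 0.4]
opening: 0.006
```

Call:
servo_tool([
  [1, [22, 0, 0], 0],
  [1, [22, 0, 0], 0],
  [1, [22, 0, 0], 0],
  [1, [22, 0, 0], 0],
  [1, [22, 0, 0], 0],
])

```text
time_s: 3.78
position: [0.4906, 0.3744, 0.0935]
tcp_rot: [[-1.0, 0.008, 0.005], [0.008, 1.0, 0.002], [-0.005, 0.003, -1.0]]
force: [0.2, 0.4, 0.6]
opening: 0.007
```

Call:
servo_tool([
  [1, [22, 0, 0], 0],
  [1, [0, 0, -40], 0],
  [0.4, [0, 0, -45], 0],
  [0.2, [0, 0, -45], 0],
  [0, [0, 0, 0], 0],
])

```text
time_s: 4.4
position: [0.4708, 0.3756, 0.2278]
tcp_rot: [[-1.0, 0.008, 0.012], [0.008, 1.0, 0.007], [-0.012, 0.007, -1.0]]
force: [-0.2, 0.1, -0.2]
opening: 0.261
```

```bash
python3 - <<'E'
from h import *
save('wrist','w1');p,d=save('top','t1')
cv2.imwrite('pics/t1c.png',cv2.resize(p[120:250,100:320],None,fx=3.6,fy=3.6,interpolation=cv2.INTER_CUBIC))
print(st()[1:])
E
```

```text
(array([0.46813426, 0.37393219, 0.223006  ]), np.float64(89.5408836046921))
```

View pics/t1c.png

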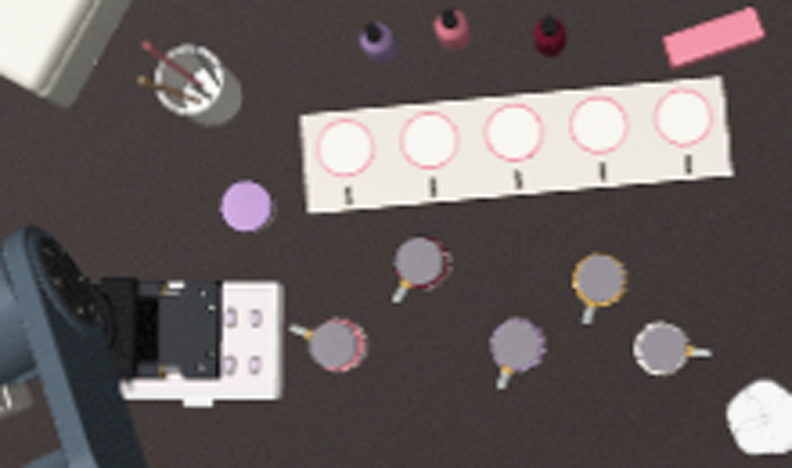

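View pics/w1.png

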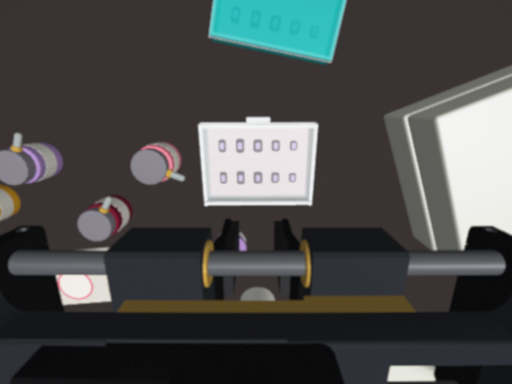

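```bash
cat >> h.py <<'E'
def captop(n,d,c,zmin=.0575,zmax=.068,r=.035,state=None):
    """centre of cap disc near world xy c from depth"""
    v,u=np.mgrid[0:384,0:512]; P=world(n,np.c_[u.ravel(),v.ravel()],d.ravel(),state); ok=(d.ravel()>0)&(P[:,2]>zmin)&(P[:,2]<zmax)&(np.hypot(P[:,0]-c[0],P[:,1]-c[1])<r)
    Q=P[ok]; 
    if len(Q)<5: return None
    (x,y),rad=cv2.minEnclosingCircle(Q[:,:2].astype(np.float32)); return Q[:,:2].mean(0).round(4),(round(x,4),round(y,4),round(rad,4)),Q[:,2].mean().round(4),len(Q)
E
python3 - <<'E'
from h import *
d=np.load('pics/w1.npy')
m=lambda q,z:np.round(ray_at_z('wrist',q,z),4)
print('pink',m((150,168),.062),'spout',m((182,178),.054),'wine',m((97,222),.062), m((107,199),.054))
J=dict(pink=(.4555,.2366),wine=(.5338,.157),lilac=(.4557,.065),yel=(.516,-.012),cream=(.451,-.07))
dt=np.load('pics/t1.npy')
for k,c in J.items(): print(k,captop('wrist',d,c),captop('top',dt,c))
E
```

```text
pink [0.4561 0.2461 0.062 ] spout [0.4709 0.282  0.054 ] wine [0.5267 0.1687 0.062 ] [0.498  0.1822 0.054 ]
pink (array([0.4551, 0.2424]), (0.4555, 0.2423, 0.0224), np.float64(0.0585), 837) (array([0.4574, 0.2393]), (0.4598, 0.2424, 0.0272), np.float64(0.0615), 129)
wine (array([0.5334, 0.1606]), (0.5341, 0.1612, 0.0221), np.float64(0.0583), 606) (array([0.5353, 0.1599]), (0.534, 0.1623, 0.0244), np.float64(0.0612), 121)
lilac (array([0.4549, 0.0733]), (0.4526, 0.0703, 0.0248), np.float64(0.059), 807) (array([0.456 , 0.0685]), (0.452, 0.0707, 0.026), np.float64(0.0614), 130)
yel None (array([ 0.5175, -0.0097]), (0.5143, -0.009, 0.0253), np.float64(0.0617), 132)
cream None (array([ 0.4514, -0.07  ]), (0.4515, -0.0757, 0.0292), np.float64(0.0617), 133)
```

```bash
sed -i "s/rows.append(\[claw,\[int(v) for v in sh\],tn\])/rows.append([claw,[int(v) for v in sh],float(tn)+0.0])/" h.py; python3 - <<'E'
from h import *
plan((0,[.456,.239,.17],-21,40),(0,[.456,.239,.018],-21,40))
E
```

```text
from [0.4681 0.3739 0.223 ] 89.5 t 4.5 open 0.355 F [-1.1 -0.2 -0.8]
[[0,[1,-11,4],9.0],[0,[-1,-11,5],9.0],[0,[-3,-11,4],10.0],[0,[-4,-11,5],9.0],[0,[-6,-9,4],9.0]]
[[0,[-8,-9,5],9.0],[0,[-8,-7,4],9.0],[0,[-10,-6,4],10.0],[0,[-11,-4,5],9.0],[0,[-11,-2,4],9.0]]
[[0,[-11,-1,5],9.0],[0,[-11,2,4],10.0],[0,[0,0,38],0.0],[0,[0,0,38],0.0],[0,[0,0,38],0.0]]
[[0,[0,0,38],0.0]]
end [0.4565 0.2391 0.018 ] -21.5
```

Call:
servo_tool([
  [0, [1, -11, 4], 9],
  [0, [-1, -11, 5], 9],
  [0, [-3, -11, 4], 10],
  [0, [-4, -11, 5], 9],
  [0, [-6, -9, 4], 9],
])

```text
time_s: 5.12
position: [0.4617, 0.3168, 0.1974]
tcp_rot: [[-0.685, 0.729, -0.003], [0.729, 0.685, -0.001], [0.001, -0.003, -1.0]]
force: [-0.2, 0.4, -0.1]
opening: 0.921
```

Call:
servo_tool([
  [0, [-8, -9, 5], 9],
  [0, [-8, -7, 4], 9],
  [0, [-10, -6, 4], 10],
  [0, [-11, -4, 5], 9],
  [0, [-11, -2, 4], 9],
])

```text
time_s: 5.75
position: [0.4567, 0.26, 0.1755]
tcp_rot: [[0.049, 0.999, -0.003], [0.999, -0.049, -0.001], [-0.001, -0.003, -1.0]]
force: [-0.1, -0.1, -0.1]
opening: 1.001
```

Call:
servo_tool([
  [0, [-11, -1, 5], 9],
  [0, [-11, 2, 4], 10],
  [0, [0, 0, 0], 0],
])

```text
time_s: 6.12
position: [0.4551, 0.2378, 0.1666]
tcp_rot: [[0.365, 0.931, -0.003], [0.931, -0.365, -0.001], [-0.002, -0.003, -1.0]]
force: [-1.1, 0.1, -0.9]
opening: 0.998
```

```bash
python3 - <<'E'
from h import *
print(st()[1:]);save('wrist','w2');p,d=save('top','t2');
plan((0,[.456,.239,.018],-21,40))
cv2.imwrite('pics/t2c.png',cv2.resize(p[120:250,100:320],None,fx=3.6,fy=3.6,interpolation=cv2.INTER_CUBIC))
E
```

```text
(array([0.45506352, 0.23776063, 0.16662811]), np.float64(-21.43369224896928))
from [0.4559 0.2385 0.1672] -21.3 t 6.225 open 1.0 F [ 0.6 -0.1 -0.3]
[[0,[0,0,37],0.0],[0,[0,0,38],0.0],[0,[0,0,37],0.0],[0,[0,0,37],0.0]]
end [0.4559 0.2385 0.0182] -21.3
```

View pics/w2.png

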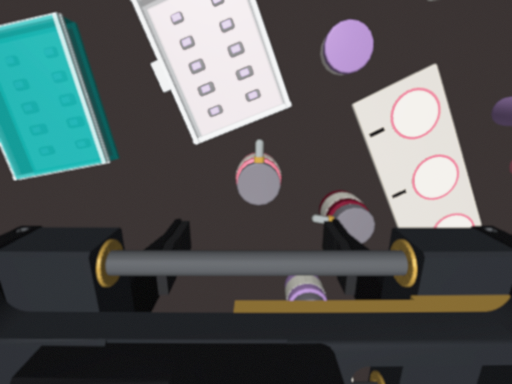

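```bash
python3 - <<'E'
from h import *
print(proj('wrist',[[.456,.239,.062],[.456+.045*np.cos(np.radians(69)),.239+.045*np.sin(np.radians(69)),.054],[.6502,.2369,.006],[.6567,.1531,.006]]))
d=np.load('pics/w2.npy');print(captop('wrist',d,(.456,.239)))
print([np.round(ray_at_z('wrist',q,z),4) for q,z in[((258,185),.062),((260,143),.054),((415,113),.006),((436,177),.006)]])
E
```

```text
[[256.09288524 191.1776186 ]
 [255.87314414 146.50050276]
 [411.58620333 121.60714449]
 [431.04086056 184.30992913]]
(array([0.4616, 0.2467]), (0.4614, 0.248, 0.0248), np.float64(0.0628), 1478)
[array([0.4602, 0.2444, 0.062 ]), array([0.4773, 0.2828, 0.054 ]), array([0.656, 0.245, 0.006]), array([0.6643, 0.1602, 0.006 ])]
```

```bash
python3 - <<'E'
from h import *
s=bot.read_state();p,d=save('wrist','w3');s2=bot.read_state()
print(np.round(s['position'],4),np.round(s2['position'],4),np.round(s2['tcp_rot'],4).tolist())
ps,ds=save('scene','s3');dt=np.load('pics/t2.npy')
J=dict(pink=(.4555,.2366),wine=(.5338,.157),lilac=(.4557,.065),yel=(.516,-.012),cream=(.451,-.07))
for k,c in J.items():
  print(k,captop('wrist',d,c,state=s),captop('top',dt,c),captop('scene',ds,c))
cv2.imwrite('pics/s3c.png',cv2.resize(ps[110:310,130:350],None,fx=3.4,fy=3,interpolation=cv2.INTER_CUBIC))
# table planes
for n,dd in(('wrist',d),('top',dt),('scene',ds)):
  P=cloud(n,dd)
  for c in[(.53,.24),(.60,.10),(.40,.15)]:
    m=np.hypot(P[...,0]-c[0],P[...,1]-c[1])<.012; print(n,c,np.round(np.nanmean(P[...,2][m]),4),m.sum())
E
```

```text
[0.4559 0.2385 0.1672] [0.4561 0.2387 0.1674] [[0.3642, 0.9313, -0.0004], [0.9313, -0.3642, 0.0001], [-0.0001, -0.0005, -1.0]]
pink (array([0.4605, 0.2455]), (0.4604, 0.2464, 0.0241), np.float64(0.0622), 1451) (array([0.4542, 0.2279]), (0.4564, 0.232, 0.0194), np.float64(0.0612), 46) (array([0.4597, 0.2402]), (0.4612, 0.2439, 0.0247), np.float64(0.0634), 105)
wine (array([0.5425, 0.1674]), (0.532, 0.1657, 0.028), np.float64(0.062), 859) (array([0.5349, 0.1604]), (0.5312, 0.1632, 0.026), np.float64(0.0613), 131) (array([0.5365, 0.1601]), (0.532, 0.1634, 0.0278), np.float64(0.0632), 132)
lilac (array([0.4655, 0.0916]), (0.4644, 0.0905, 0.0096), np.float64(0.0597), 36) (array([0.4551, 0.0691]), (0.4524, 0.0726, 0.0267), np.float64(0.0614), 138) (array([0.4577, 0.0686]), (0.4524, 0.0704, 0.0273), np.float64(0.0631), 137)
yel None (array([ 0.5173, -0.0099]), (0.5145, -0.0089, 0.0253), np.float64(0.0616), 129) (array([ 0.5195, -0.0105]), (0.5127, -0.0079, 0.0299), np.float64(0.0633), 169)
cream None (array([ 0.4522, -0.0695]), (0.4516, -0.0758, 0.0291), np.float64(0.0617), 139) (array([ 0.4547, -0.0712]), (0.4535, -0.0748, 0.0297), np.float64(0.0627), 186)
wrist (0.53, 0.24) 0.2503 5391
wrist (0.6, 0.1) 0.0006 62
wrist (0.4, 0.15) 0.0006 88
top (0.53, 0.24) 0.2756 32
top (0.6, 0.1) 0.0017 37
top (0.4, 0.15) -0.0019 32
scene (0.53, 0.24) 0.217 26
scene (0.6, 0.1) 0.0047 30
scene (0.4, 0.15) 0.0016 14
```

View pics/s3c.png

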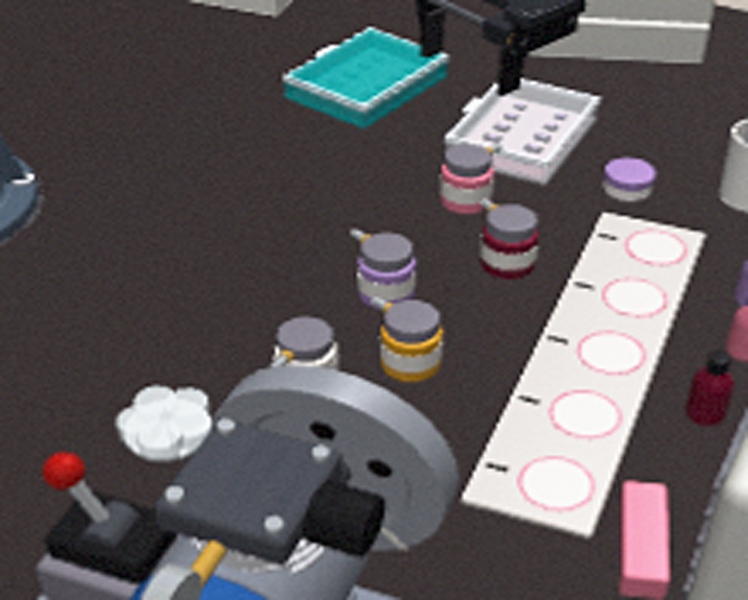

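```bash
python3 - <<'E'
from h import *
plan((0,[.459,.2415,.018],-21,40))
E
```

```text
from [0.4562 0.2388 0.1675] -21.4 t 6.325 open 1.0 F [0.3 1.  0.3]
[[0,[1,0,37],0.0],[0,[1,1,38],0.0],[0,[1,0,37],0.0],[0,[1,1,38],0.0]]
end [0.4595 0.2418 0.0175] -21.4
```

Call:
servo_tool([
  [0, [1, 0, 37], 0],
  [0, [1, 1, 38], 0],
  [0, [1, 0, 37], 0],
  [0, [1, 1, 37], 0],
  [0, [0, 0, 0], 0],
])

```text
time_s: 6.95
position: [0.4578, 0.2412, 0.0165]
tcp_rot: [[0.365, 0.931, -0.005], [0.931, -0.365, -0.001], [-0.003, -0.004, -1.0]]
force: [-0.5, -0.0, 0.5]
opening: 1.0
```

Call:
servo_tool([
  [0.7, [0, 0, 0], 0],
  [0.7, [0, 0, 0], 0],
  [0.7, [0, 0, 0], 0],
  [0.7, [0, 0, 0], 0],
  [0.7, [0, 0, 0], 0],
])

```text
time_s: 7.58
position: [0.4596, 0.2414, 0.0191]
tcp_rot: [[0.366, 0.93, 0.0], [0.93, -0.366, 0.0], [0.0, 0.0, -1.0]]
force: [-1.6, 0.3, 4.0]
opening: 0.57
```

Call:
servo_tool([
  [0.7, [0, 0, -30], 0],
  [0.7, [0, 0, -35], 0],
  [0.7, [0, 0, -35], 0],
  [0.7, [0, 0, -20], 0],
  [0.7, [0, 0, 0], 0],
])

```text
time_s: 8.2
position: [0.4604, 0.2416, 0.1398]
tcp_rot: [[0.366, 0.93, 0.003], [0.93, -0.366, 0.001], [0.002, 0.003, -1.0]]
force: [-0.1, 0.6, -1.1]
opening: 0.562
```

```bash
python3 - <<'E'
from h import *
s=bot.read_state();p,d=save('wrist','w4')
cv2.imwrite('pics/w4.png',p)
b=ray=[.652,.239]
plan((.7,[.653,.240,.14],94.8,40))
E
```

```text
from [0.4595 0.2414 0.1387] -21.5 t 8.25 open 0.569 F [-0.9 -1.  -2.4]
[[0.7,[5,14,0],-9.0],[0.7,[3,14,0],-9.0],[0.7,[1,15,0],-9.0],[0.7,[-1,15,0],-9.0],[0.7,[-4,15,-1],-9.0]]
[[0.7,[-6,13,0],-9.0],[0.7,[-8,13,0],-9.0],[0.7,[-10,11,0],-9.0],[0.7,[-12,9,0],-9.0],[0.7,[-13,7,0],-8.0]]
[[0.7,[-13,6,0],-9.0],[0.7,[-15,3,0],-9.0],[0.7,[-15,2,0],-9.3]]
end [0.6532 0.2405 0.1397] 94.8
```

View pics/w4.png

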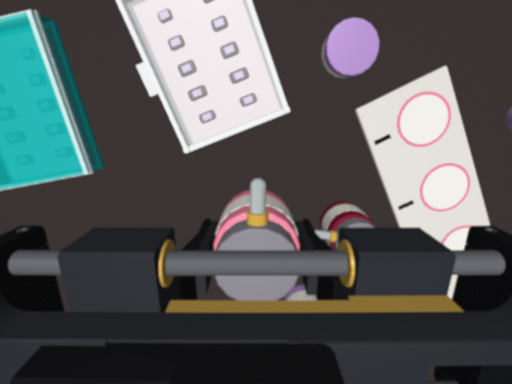

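```bash
python3 - <<'E'
from h import *
s=bot.read_state();R=np.array(s['tcp_rot']);p=np.array(s['position'])
for t in[(.045,0,-.0355),(.045,0,-.0395),(.045,0,-.0315),(.050,0,-.0355),(0.05,0,-.0315)]: print(t,proj('wrist',p+R@np.array(t)))
E
```

```text
(0.045, 0, -0.0355) [[255.84534503 183.35675355]]
(0.045, 0, -0.0395) [[255.83176232 185.46200793]]
(0.045, 0, -0.0315) [[255.85815414 181.3715003 ]]
(0.05, 0, -0.0355) [[255.85087107 173.29871513]]
(0.05, 0, -0.0315) [[255.86365573 171.58267381]]
```

Call:
servo_tool([
  [0.7, [5, 14, 0], -9],
  [0.7, [3, 14, 0], -9],
  [0.7, [1, 15, 0], -9],
  [0.7, [-1, 15, 0], -9],
  [0.7, [-4, 15, 0], -9],
])

```text
time_s: 8.88
position: [0.5335, 0.2409, 0.1364]
tcp_rot: [[-0.404, 0.915, -0.004], [0.915, 0.404, -0.001], [0.001, -0.004, -1.0]]
force: [0.3, -0.9, -0.2]
opening: 0.563
```

Call:
servo_tool([
  [0.7, [-6, 13, 0], -9],
  [0.7, [-8, 13, 0], -9],
  [0.7, [-10, 11, 0], -9],
  [0.7, [-12, 9, 0], -9],
  [0.7, [-13, 7, 0], -8],
])

```text
time_s: 9.5
position: [0.6076, 0.2393, 0.1359]
tcp_rot: [[-0.926, 0.378, -0.004], [0.378, 0.926, -0.001], [0.004, -0.002, -1.0]]
force: [-0.0, -0.2, -1.3]
opening: 0.566
```

Call:
servo_tool([
  [0.7, [-13, 6, 0], -9],
  [0.7, [-15, 3, 0], -9],
  [0.7, [-15, 2, 0], -9.3],
  [0.7, [0, 0, 20], 0],
  [0.7, [0, 0, 0], 0],
])

```text
time_s: 10.12
position: [0.6494, 0.2398, 0.1139]
tcp_rot: [[-0.997, -0.082, -0.01], [-0.081, 0.997, -0.002], [0.01, -0.001, -1.0]]
force: [-0.4, 0.3, -0.9]
opening: 0.569
```

```bash
python3 - <<'E'
from h import *
print(st()[1:]);p,d=save('wrist','w5');save('top','t5')
cv2.imwrite('pics/w5.png',p)
E
```

```text
(array([0.64937237, 0.23984728, 0.11390291]), np.float64(94.675208193296))
```

View pics/w5.png

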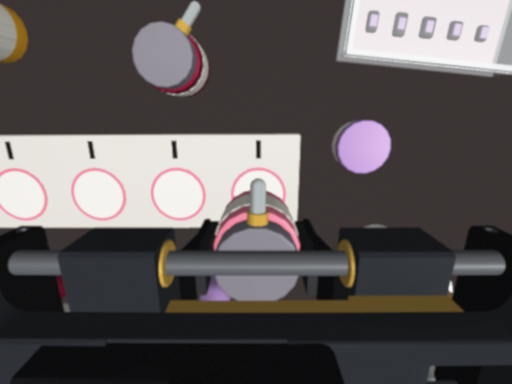

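```bash
python3 - <<'E'
from h import *
s=bot.read_state();print(np.round(s['position'],4))
for nm,q in [('tick1',(258,148)),('tick2',(174,149)),('r2',(178,194)),('r3',(98,194)),('r4',(20,194))]:
  print(nm,np.round(ray_at_z('wrist',q,.006),4))
print(proj('wrist',[(.6502,.2369,.006),(.6567,.1531,.006),(.6641,.0704,.006)]))
dt=np.load('pics/t5.npy')
E
```

```text
[0.6513 0.2403 0.1166]
tick1 [0.6089 0.24   0.006 ]
tick2 [0.6169 0.1554 0.006 ]
r2 [0.6642 0.1596 0.006 ]
r3 [0.6713 0.0746 0.006 ]
r4 [ 0.6784 -0.0094  0.006 ]
[[251.71470516 187.15917742]
 [171.81387354 186.682792  ]
 [ 93.50318654 187.123539  ]]
```

```bash
python3 - <<'E'
from h import *
p=cv2.imread('pics/w5.png'); cv2.imwrite('pics/w5c.png',cv2.resize(p[130:230,190:330],None,fx=5,fy=5,interpolation=cv2.INTER_NEAREST))
E
```

```text
(no output)
```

View pics/w5c.png

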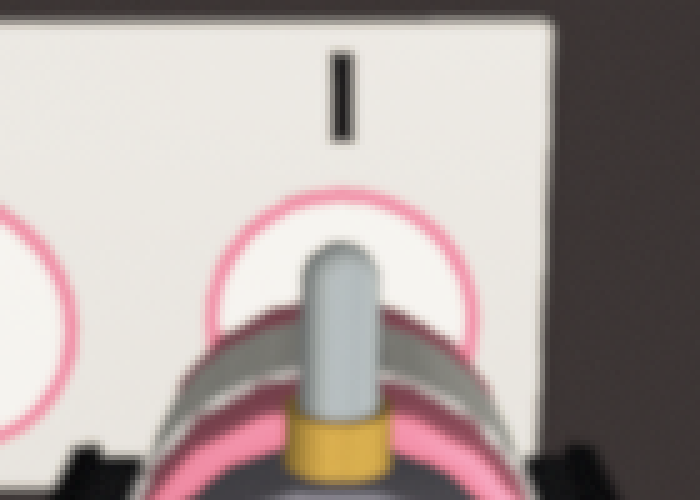

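```bash
cat >> h.py <<'E'
def rings(p,n='wrist',state=None,z=.006):
    """fit ring circles in world: pink line pixels on board"""
    hsv=cv2.cvtColor(p,cv2.COLOR_BGR2HSV); m=cv2.inRange(hsv,(160,50,150),(179,200,255))
    k,lab,stt,cen=cv2.connectedComponentsWithStats(m)
    out=[]
    for i in range(1,k):
        if stt[i,4]<60 : continue
        v,u=np.where(lab==i)
        a=world(n,np.c_[u,v],np.full(len(u),1e-4),state); b=world(n,np.c_[u,v],np.ones(len(u)),state)
        t=(z-a[:,2])/(b[:,2]-a[:,2]); Q=(a+t[:,None]*(b-a))[:,:2]
        A=np.c_[2*Q,np.ones(len(Q))]; x=np.linalg.lstsq(A,(Q**2).sum(1),rcond=None)[0]
        r=np.sqrt(x[2]+x[0]**2+x[1]**2); res=np.std(np.hypot(*(Q-x[:2]).T)-r)
        if .024<r<.034 and res<.002: out.append((x[:2].round(4),r.round(4),res.round(5),len(Q)))
    return out
E
python3 - <<'E'
from h import *
p=cv2.imread('pics/w5.png')
s=bot.read_state();
for r in rings(p): print('w',r)
for f in('t1','t2'):
  for r in rings(cv2.imread(f'pics/{f}.png'),'top'): print('t',r)
for r in rings(cv2.imread('pics/s3.png'),'scene'): print('s',r)
E
```

```text
w (array([0.6571, 0.244 ]), np.float64(0.0275), np.float64(0.00098), 285)
w (array([ 0.6791, -0.0098]), np.float64(0.0277), np.float64(0.00094), 359)
w (array([0.6719, 0.0747]), np.float64(0.0277), np.float64(0.00088), 448)
w (array([0.6647, 0.1594]), np.float64(0.0277), np.float64(0.00088), 449)
```

```bash
python3 - <<'E'
from h import *
s=bot.read_state();p,d=save('wrist','w6');print(np.round(s['position'],4),np.round(s['tcp_rot'],4)[:,2])
for r in rings(p,state=s): print('w',r)
p,d=save('top','t6')
for r in rings(p,'top'): print('t',r)
print(st()[1:])
E
```

```text
[0.6513 0.2403 0.1166] [-4.3e-03 -7.0e-04 -1.0e+00]
w (array([ 0.6754, -0.0082]), np.float64(0.0274), np.float64(0.00095), 372)
w (array([0.6683, 0.0756]), np.float64(0.0274), np.float64(0.00088), 444)
w (array([0.6612, 0.1595]), np.float64(0.0274), np.float64(0.00087), 445)
w (array([0.654 , 0.2434]), np.float64(0.0273), np.float64(0.00093), 289)
(array([0.65258439, 0.24061903, 0.11829343]), np.float64(94.77530173341826))
```

Call:
servo_tool([
  [0.7, [0, 0, 0], 0],
  [0.7, [0, 0, 0], 0],
  [0.7, [0, 0, 0], 0],
])

```text
time_s: 10.7
position: [0.6533, 0.2406, 0.1189]
tcp_rot: [[-0.996, -0.084, 0.001], [-0.084, 0.996, 0.0], [-0.001, 0.0, -1.0]]
force: [0.2, -0.2, -0.4]
opening: 0.568
```

```bash
python3 - <<'E'
from h import *
s=bot.read_state();p,d=save('wrist','w7');print(np.round(s['position'],4),np.round(s['tcp_rot'],4)[:,2])
for r in rings(p,state=s): print('w',r)
cv2.imwrite('pics/w7c.png',cv2.resize(p[130:230,190:330],None,fx=5,fy=5,interpolation=cv2.INTER_NEAREST))
E
```

```text
[0.6533 0.2406 0.1189] [ 6.e-04  1.e-04 -1.e+00]
w (array([ 0.6754, -0.0082]), np.float64(0.0274), np.float64(0.00095), 383)
w (array([0.6683, 0.0756]), np.float64(0.0274), np.float64(0.00087), 439)
w (array([0.6612, 0.1595]), np.float64(0.0274), np.float64(0.00086), 436)
w (array([0.6541, 0.2434]), np.float64(0.0273), np.float64(0.001), 300)
```

View pics/w7c.png

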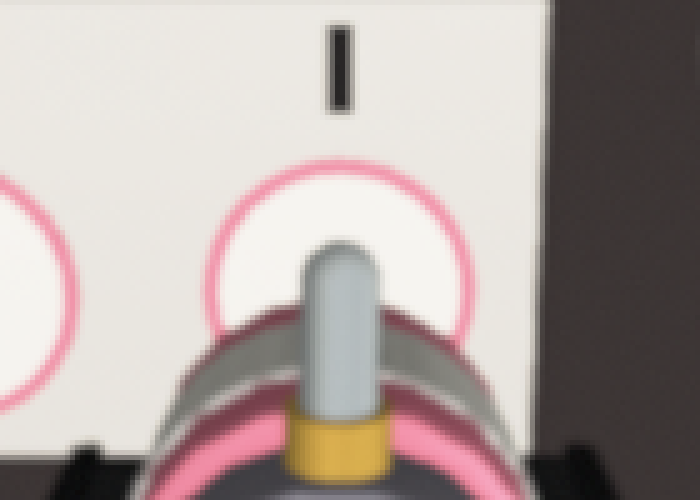

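```bash
python3 - <<'E'
from h import *
plan((.7,[.657,.2425,.06],94.84,30),(.7,[.657,.2425,.026],94.84,18))
E
```

```text
from [0.6533 0.2405 0.1188] 94.8 t 10.75 open 0.568 F [-0.4 -0.4 -0.8]
[[0.7,[-2,1,29],0.0],[0.7,[-2,1,30],0.0],[0.7,[0,0,17],0.0],[0.7,[0,0,17],0.0]]
end [0.6571 0.2429 0.0258] 94.8
```

Call:
servo_tool([
  [0.7, [-2, 1, 29], 0],
  [0.7, [-2, 1, 30], 0],
  [0.7, [0, 0, 17], 0],
  [0.7, [0, 0, 14], 0],
  [0.7, [0, 0, 0], 0],
])

```text
time_s: 11.38
position: [0.6564, 0.2427, 0.0276]
tcp_rot: [[-0.996, -0.084, -0.002], [-0.084, 0.996, -0.0], [0.002, -0.0, -1.0]]
force: [0.5, -0.1, -1.8]
opening: 0.571
```

Call:
servo_tool([
  [0.7, [0, 0, 0], 0],
  [0.7, [0, 0, 2], 0],
  [0.7, [0, 0, 0], 0],
])

```text
time_s: 11.75
position: [0.6572, 0.2429, 0.0271]
tcp_rot: [[-0.996, -0.084, 0.001], [-0.084, 0.996, 0.0], [-0.001, 0.0, -1.0]]
force: [-0.3, -0.5, -1.2]
opening: 0.57
```

Call:
servo_tool([
  [0.7, [0, 0, 2], 0],
  [0.6, [0, 0, 0], 0],
  [0.3, [0, 0, 0], 0],
  [0.28, [0, 0, 0], 0],
  [0.28, [0, 0, 0], 0],
])

```text
time_s: 12.38
position: [0.6569, 0.2428, 0.0244]
tcp_rot: [[-0.996, -0.084, -0.0], [-0.084, 0.996, -0.0], [0.0, 0.0, -1.0]]
force: [-0.7, 0.3, -0.7]
opening: 0.711
```

Call:
servo_tool([
  [0.28, [0, 0, -30], 0],
  [0.28, [0, 0, -40], 0],
  [0.28, [-20, 0, -40], 0],
  [0, [-40, 0, -20], 0],
  [0, [0, 0, 0], 0],
])

```text
time_s: 13.0
position: [0.721, 0.2479, 0.1576]
tcp_rot: [[-0.997, -0.083, 0.009], [-0.083, 0.997, 0.001], [-0.009, 0.001, -1.0]]
force: [0.5, -0.9, -0.3]
opening: 0.869
```

Call:
servo_tool([
  [0, [0, 0, 0], 0],
  [0, [0, 0, 0], 0],
])

```text
time_s: 13.25
position: [0.7148, 0.2477, 0.1528]
tcp_rot: [[-0.996, -0.084, -0.004], [-0.084, 0.996, -0.001], [0.004, -0.0, -1.0]]
force: [-0.3, -0.6, -0.9]
opening: 0.991
```

```bash
python3 - <<'E'
from h import *
s=bot.read_state();p,d=save('wrist','w8');print(np.round(s['position'],4),np.round(s['tcp_rot'],4)[:,2])
for r in rings(p,state=s): print('w',r)
print(captop('wrist',d,(.654,.2434),.063,.075,state=s),captop('wrist',d,(.534,.16),state=s))
pt,dt=save('top','t8')
cv2.imwrite('pics/t8c.png',cv2.resize(pt[120:250,100:320],None,fx=3.6,fy=3.6,interpolation=cv2.INTER_CUBIC))
E
```

```text
[0.7148 0.2477 0.1528] [-4.3e-03 -7.0e-04 -1.0e+00]
w (array([0.6682, 0.0756]), np.float64(0.0274), np.float64(0.00077), 369)
w (array([0.661 , 0.1594]), np.float64(0.0274), np.float64(0.00077), 374)
w (array([ 0.6753, -0.0082]), np.float64(0.0274), np.float64(0.00081), 376)
(array([0.6545, 0.2443]), (0.6491, 0.2437, 0.03), np.float64(0.068), 2065) (array([0.5576, 0.1654]), (0.5547, 0.1647, 0.0138), np.float64(0.0614), 217)
```

View pics/w8.png

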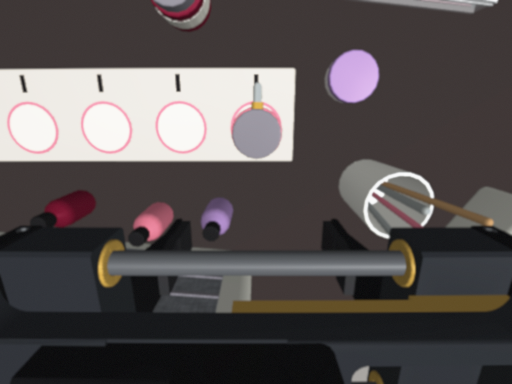

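View pics/t8c.png

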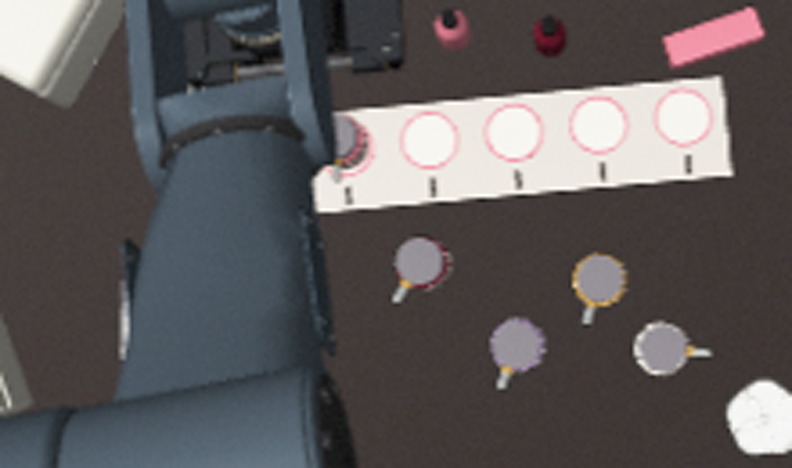

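```bash
python3 - <<'E'
from h import *
plan((0,[.538,.164,.165],59.3,45))
E
```

```text
from [0.7154 0.2478 0.1533] 94.8 t 13.35 open 0.994 F [ 0.5 -0.5 -0.5]
[[0,[37,-14,-2],7.0],[0,[35,-18,-3],7.0],[0,[32,-22,-2],7.0],[0,[29,-26,-2],7.0],[0,[26,-29,-3],7.5]]
end [0.5385 0.1642 0.1653] 59.3
```

Call:
servo_tool([
  [0, [37, -14, -2], 7],
  [0, [35, -18, -3], 7],
  [0, [32, -22, -2], 7],
  [0, [29, -26, -2], 7],
  [0, [26, -29, -3], 7.5],
])

```text
time_s: 13.98
position: [0.538, 0.1638, 0.1664]
tcp_rot: [[-0.858, 0.514, -0.001], [0.514, 0.858, -0.0], [0.001, -0.001, -1.0]]
force: [-0.9, -0.3, 0.1]
opening: 1.003
```

Call:
servo_tool([
  [0, [0, 0, 0], 0],
  [0, [0, 0, 0], 0],
  [0, [0, 0, 0], 0],
  [0, [0, 0, 0], 0],
])

```text
time_s: 14.48
position: [0.5407, 0.1645, 0.1663]
tcp_rot: [[-0.86, 0.51, 0.0], [0.51, 0.86, 0.0], [-0.0, 0.0, -1.0]]
force: [-0.5, 0.1, 0.5]
opening: 1.002
```

```bash
cat >> h.py <<'E'
def hover(name,c,grasp_z=.019):
    """picture; cap centre (image circle of grey cap) + overlay"""
    s=bot.read_state();p,d=save('wrist',name)
    print('pose',np.round(s['position'],4),np.round(s['tcp_rot'],4)[:2,2],'psi',st()[2])
    r=captop('wrist',d,c,state=s); print('cap',r)
    P=cloud_w(d,s); 
    ok=(P[...,2]>.048)&(P[...,2]<.060)&(np.hypot(P[...,0]-r[0][0],P[...,1]-r[0][1])>.030)&(np.hypot(P[...,0]-r[0][0],P[...,1]-r[0][1])<.052)
    Q=P[ok][:,:2]; print('n spout',len(Q))
    if len(Q)>5:
        # direction using far points
        v=Q.mean(0)-np.array(r[0]); print('spout yaw',np.degrees(np.arctan2(v[1],v[0])),'max r',np.percentile(np.hypot(*(Q-r[0]).T),95))
        l=Q-Q.mean(0); w=np.linalg.svd(l,full_matrices=False)[2][0]; w=w*np.sign(w@v); print('axis yaw',np.degrees(np.arctan2(w[1],w[0])))
    return p,d
def cloud_w(d,s):
    v,u=np.mgrid[0:384,0:512]; P=world('wrist',np.c_[u.ravel(),v.ravel()],d.ravel(),s).reshape(384,512,3); P[d==0]=np.nan; return P
E
python3 - <<'E'
from h import *
hover('w9',(.538,.164))
E
```

```text
pose [0.5407 0.1645 0.1663] [0.0005 0.0001] psi 59.338883986487744
cap (array([0.5361, 0.1645]), (0.5323, 0.1665, 0.0288), np.float64(0.062), 1505)
n spout 95
spout yaw 148.75427672337378 max r 0.04114614319529041
axis yaw 148.119246989221
```

View pics/w9.png

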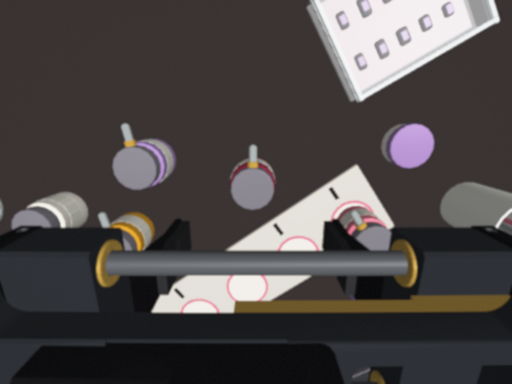

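```bash
python3 - <<'E'
from h import *
plan((0,[.537,.1645,.018],59,38))
plan((.7,[.6612,.159,.11],94.84,40),start=([.537,.1645,.138],59))
E
```

```text
from [0.5405 0.1645 0.1663] 59.3 t 14.525 open 1.001 F [0.2 0.3 1.1]
[[0,[1,0,37],0.0],[0,[1,-1,37],0.0],[0,[0,0,37],0.0],[0,[1,-1,37],0.0]]
end [0.5369 0.1643 0.0183] 59.3
from [0.537  0.1645 0.138 ] 59 t 14.525 open 1.001 F [0.2 0.3 1.1]
[[0.7,[-27,15,7],-9.0],[0.7,[-30,10,7],-9.0],[0.7,[-30,6,7],-9.0],[0.7,[-31,1,7],-8.8]]
end [0.661  0.1594 0.11  ] 94.8
```

Call:
servo_tool([
  [0, [1, 0, 37], 0],
  [0, [1, -1, 37], 0],
  [0, [0, 0, 37], 0],
  [0, [1, -1, 37], 0],
  [0, [0, 0, 0], 0],
])

```text
time_s: 15.15
position: [0.5342, 0.1639, 0.016]
tcp_rot: [[-0.86, 0.51, -0.007], [0.51, 0.86, -0.001], [0.005, -0.004, -1.0]]
force: [0.5, 0.4, 0.3]
opening: 1.002
```

Call:
servo_tool([
  [0.7, [0, 0, 0], 0],
  [0.7, [0, 0, 0], 0],
  [0.7, [0, 0, 0], 0],
  [0.7, [0, 0, 0], 0],
  [0.7, [0, 0, 0], 0],
])

```text
time_s: 15.78
position: [0.5364, 0.164, 0.0192]
tcp_rot: [[-0.86, 0.51, 0.0], [0.51, 0.86, -0.0], [-0.0, 0.0, -1.0]]
force: [-1.3, -1.3, 4.5]
opening: 0.566
```

Call:
servo_tool([
  [0.7, [0, 0, -30], 0],
  [0.7, [0, 0, -35], 0],
  [0.7, [0, 0, -35], 0],
  [0.7, [0, 0, -20], 0],
  [0.7, [0, 0, 0], 0],
])

```text
time_s: 16.4
position: [0.5373, 0.1643, 0.14]
tcp_rot: [[-0.86, 0.51, 0.004], [0.51, 0.86, 0.0], [-0.003, 0.002, -1.0]]
force: [1.2, -0.5, -0.5]
opening: 0.571
```

Call:
servo_tool([
  [0.7, [-27, 15, 7], -9],
  [0.7, [-30, 10, 7], -9],
  [0.7, [-30, 6, 7], -9],
  [0.7, [-31, 1, 7], -8.5],
  [0.7, [0, 0, 0], 0],
])

```text
time_s: 17.02
position: [0.6613, 0.1591, 0.1078]
tcp_rot: [[-0.997, -0.083, -0.002], [-0.083, 0.997, -0.0], [0.002, -0.0, -1.0]]
force: [-0.7, 0.2, -0.2]
opening: 0.567
```

Call:
servo_tool([
  [0.7, [0, 0, 0], 0],
  [0.7, [0, 0, 0], 0],
  [0.7, [0, 0, 0], 0],
])

```text
time_s: 17.4
position: [0.6597, 0.1598, 0.1108]
tcp_rot: [[-0.996, -0.084, -0.0], [-0.084, 0.996, 0.0], [0.0, 0.0, -1.0]]
force: [0.2, 1.0, -1.2]
opening: 0.563
```

```bash
python3 - <<'E'
from h import *
s=bot.read_state();p,d=save('wrist','w10')
for r in rings(p,state=s): print('w',r)
cv2.imwrite('pics/w10c.png',cv2.resize(p[130:230,190:330],None,fx=5,fy=5,interpolation=cv2.INTER_NEAREST))
plan((.7,[.6612,.159,.06],94.84,30),(.7,[.6612,.159,.0255],94.84,18))
E
```

```text
w (array([ 0.6825, -0.0919]), np.float64(0.0274), np.float64(0.00096), 324)
w (array([ 0.6754, -0.0081]), np.float64(0.0274), np.float64(0.00091), 480)
w (array([0.6683, 0.0757]), np.float64(0.0273), np.float64(0.00089), 471)
w (array([0.6612, 0.1596]), np.float64(0.0273), np.float64(0.00088), 320)
w (array([0.6536, 0.2433]), np.float64(0.0269), np.float64(0.00097), 250)
w (array([0.6713, 0.261 ]), np.float64(0.0263), np.float64(0.00164), 293)
from [0.6599 0.1598 0.1109] 94.8 t 17.45 open 0.571 F [ 0.3  0.4 -1.5]
[[0.7,[-1,0,25],0.0],[0.7,[0,-1,26],0.0],[0.7,[0,0,17],0.0],[0.7,[0,0,17],0.0]]
end [0.6609 0.1589 0.0259] 94.8
```

View pics/w10c.png

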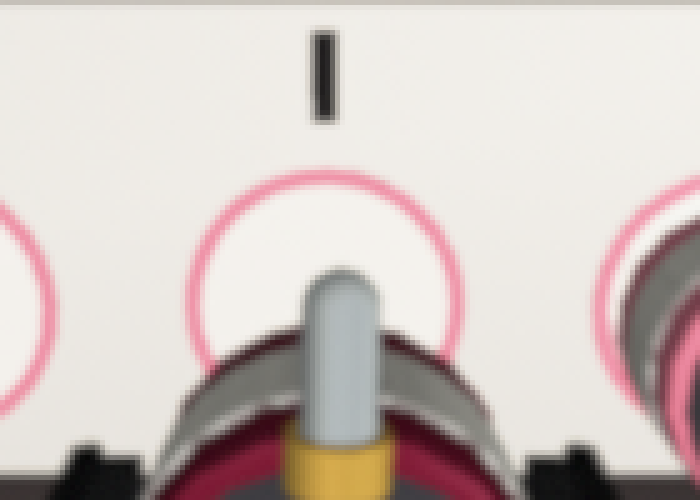

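Call:
servo_tool([
  [0.7, [-1, -1, 25], 0],
  [0.7, [-1, 0, 26], 0],
  [0.7, [0, 0, 17], 0],
  [0.7, [0, 0, 15], 0],
  [0.7, [0, 0, 0], 0],
])

```text
time_s: 18.08
position: [0.6624, 0.1588, 0.027]
tcp_rot: [[-0.996, -0.084, -0.001], [-0.084, 0.996, -0.0], [0.001, 0.0, -1.0]]
force: [-0.6, -0.0, -0.7]
opening: 0.566
```

Call:
servo_tool([
  [0.7, [0, 0, 3], 0],
  [0.6, [0, 0, 0], 0],
  [0.3, [0, 0, 0], 0],
  [0.28, [0, 0, 0], 0],
  [0.28, [0, 0, 0], 0],
])

```text
time_s: 18.7
position: [0.6623, 0.1588, 0.0246]
tcp_rot: [[-0.996, -0.084, -0.0], [-0.084, 0.996, 0.0], [0.0, 0.0, -1.0]]
force: [0.8, 0.5, 0.0]
opening: 0.711
```

Call:
servo_tool([
  [0.28, [0, 0, -30], 0],
  [0.28, [0, 0, -40], 0],
  [0.1, [-20, 0, -40], 0],
  [0, [-40, 0, -20], 0],
  [0, [0, 0, 0], 0],
])

```text
time_s: 19.32
position: [0.7264, 0.1638, 0.1576]
tcp_rot: [[-0.996, -0.084, 0.009], [-0.084, 0.997, 0.001], [-0.009, -0.0, -1.0]]
force: [-0.1, -1.3, -0.1]
opening: 0.958
```

Call:
servo_tool([
  [0, [0, 0, 0], 0],
  [0, [0, 0, 0], 0],
  [0, [0, 0, 0], 0],
])

```text
time_s: 19.7
position: [0.7209, 0.1639, 0.1535]
tcp_rot: [[-0.996, -0.084, -0.003], [-0.084, 0.996, -0.0], [0.003, 0.0, -1.0]]
force: [-0.3, 0.5, 0.1]
opening: 1.001
```

```bash
python3 - <<'E'
from h import *
s=bot.read_state();p,d=save('wrist','w11');print(np.round(s['position'],4),np.round(s['tcp_rot'],4)[:,2])
for r in rings(p,state=s): print('w',r)
for c in((.654,.2434),(.6612,.1595)):print(captop('wrist',d,c,.063,.075,state=s))
pt,dt=save('top','t11')
cv2.imwrite('pics/t11c.png',cv2.resize(pt[120:250,100:320],None,fx=3.6,fy=3.6,interpolation=cv2.INTER_CUBIC))
plan((0,[.460,.072,.165],68.9,45))
E
```

```text
[0.7209 0.1639 0.1535] [-2.6e-03 -2.0e-04 -1.0e+00]
w (array([ 0.6823, -0.0919]), np.float64(0.0274), np.float64(0.00085), 398)
w (array([ 0.6752, -0.0081]), np.float64(0.0274), np.float64(0.00082), 391)
w (array([0.6681, 0.0758]), np.float64(0.0274), np.float64(0.0008), 384)
w (array([0.6591, 0.1574]), np.float64(0.0246), np.float64(0.00099), 107)
(array([0.6545, 0.2432]), (0.649, 0.2439, 0.0301), np.float64(0.0679), 2054)
(array([0.6633, 0.1607]), (0.6573, 0.1602, 0.0311), np.float64(0.0679), 2060)
from [0.7216 0.1639 0.154 ] 94.8 t 19.8 open 0.997 F [ 0.3 -0.5 -0.3]
[[0,[38,-10,-2],4.0],[0,[38,-13,-1],3.0],[0,[37,-14,-2],4.0],[0,[35,-17,-1],4.0],[0,[35,-20,-2],4.0]]
[[0,[33,-22,-1],3.0],[0,[32,-23,-2],3.9]]
end [0.4599 0.0722 0.165 ] 68.9
```

View pics/w11.png

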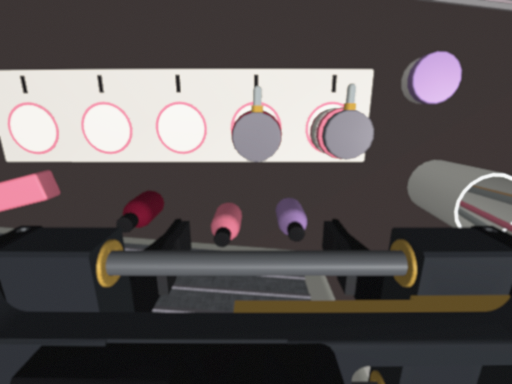

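View pics/t11c.png

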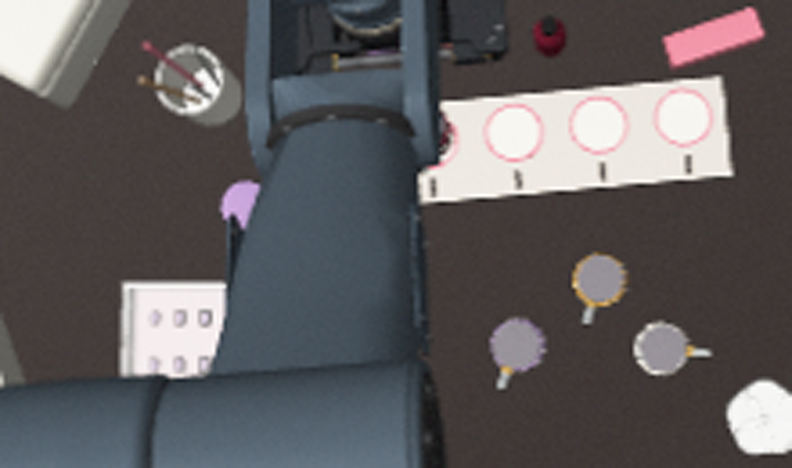

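Call:
servo_tool([
  [0, [38, -10, -2], 4],
  [0, [38, -13, -1], 3],
  [0, [37, -14, -2], 4],
  [0, [35, -17, -1], 4],
  [0, [35, -20, -2], 4],
])

```text
time_s: 20.42
position: [0.534, 0.0976, 0.1627]
tcp_rot: [[-0.969, 0.247, 0.0], [0.247, 0.969, -0.0], [-0.0, 0.0, -1.0]]
force: [0.6, 0.1, -0.8]
opening: 1.0
```

Call:
servo_tool([
  [0, [33, -22, -1], 3],
  [0, [32, -23, -2], 4],
  [0, [0, 0, 0], 0],
  [0, [0, 0, 0], 0],
  [0, [0, 0, 0], 0],
])

```text
time_s: 21.05
position: [0.4621, 0.0723, 0.1657]
tcp_rot: [[-0.933, 0.361, 0.002], [0.361, 0.933, -0.0], [-0.002, 0.001, -1.0]]
force: [0.1, -0.1, 0.2]
opening: 0.996
```

Call:
servo_tool([
  [0, [0, 0, 0], 0],
  [0, [0, 0, 0], 0],
])

```text
time_s: 21.3
position: [0.4609, 0.0723, 0.1654]
tcp_rot: [[-0.932, 0.361, 0.0], [0.361, 0.932, 0.0], [-0.0, 0.0, -1.0]]
force: [-0.0, -0.9, -0.0]
opening: 0.999
```

```bash
python3 - <<'E'
from h import *
hover('w12',(.460,.072))
E
```

```text
pose [0.4609 0.0723 0.1654] [0. 0.] psi 68.82772920747541
cap (array([0.4568, 0.0726]), (0.4539, 0.0744, 0.0279), np.float64(0.0621), 1487)
n spout 97
spout yaw 158.78483288830765 max r 0.04176197670403458
axis yaw 162.14255978447818
```

View pics/w12.png

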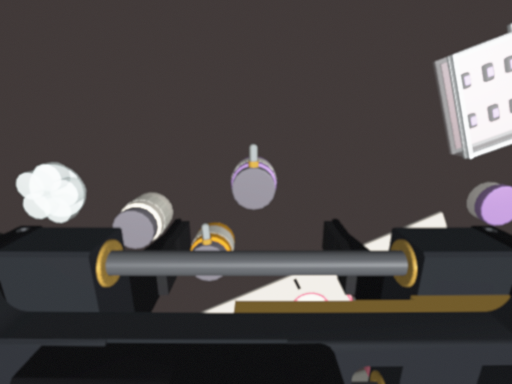

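```bash
python3 - <<'E'
from h import *
plan((0,[.4575,.0723,.018],68.8,38))
plan((.7,[.6678,.0747,.11],94.84,45),start=([.4575,.0723,.138],68.8))
E
```

```text
from [0.4607 0.0723 0.1654] 68.8 t 21.35 open 1.0 F [-0.2  1.1  0. ]
[[0,[1,0,37],0.0],[0,[1,-1,37],0.0],[0,[0,0,37],0.0],[0,[1,0,36],0.0]]
end [0.4576 0.0725 0.0184] 68.8
from [0.4575 0.0723 0.138 ] 68.8 t 21.35 open 1.0 F [-0.2  1.1  0. ]
[[0.7,[-39,16,6],-5.0],[0.7,[-40,12,5],-5.0],[0.7,[-41,8,6],-6.0],[0.7,[-42,5,5],-5.0],[0.7,[-42,0,6],-5.0]]
end [0.6675 0.0744 0.11  ] 94.8
```

Call:
servo_tool([
  [0, [1, 0, 37], 0],
  [0, [1, -1, 37], 0],
  [0, [0, 0, 37], 0],
  [0, [1, 0, 37], 0],
  [0, [0, 0, 0], 0],
])

```text
time_s: 21.98
position: [0.4556, 0.0725, 0.0155]
tcp_rot: [[-0.932, 0.361, -0.006], [0.361, 0.932, 0.0], [0.006, -0.002, -1.0]]
force: [-0.1, -0.4, 0.1]
opening: 0.999
```

Call:
servo_tool([
  [0.7, [0, 0, 0], 0],
  [0.7, [0, 0, 0], 0],
  [0.7, [0, 0, 0], 0],
  [0.7, [0, 0, 0], 0],
  [0.7, [0, 0, 0], 0],
])

```text
time_s: 22.6
position: [0.4575, 0.0723, 0.0181]
tcp_rot: [[-0.932, 0.361, 0.001], [0.361, 0.932, -0.0], [-0.001, 0.0, -1.0]]
force: [-0.6, -1.0, 6.0]
opening: 0.569
```

Call:
servo_tool([
  [0.7, [0, 0, -30], 0],
  [0.7, [0, 0, -35], 0],
  [0.7, [0, 0, -35], 0],
  [0.7, [0, 0, -20], 0],
  [0.7, [0, 0, 0], 0],
])

```text
time_s: 23.22
position: [0.4582, 0.0724, 0.1387]
tcp_rot: [[-0.932, 0.361, 0.003], [0.361, 0.932, -0.0], [-0.003, 0.001, -1.0]]
force: [0.1, -0.5, -1.9]
opening: 0.572
```

Call:
servo_tool([
  [0.7, [-39, 16, 6], -5],
  [0.7, [-40, 12, 5], -5],
  [0.7, [-41, 8, 6], -6],
  [0.7, [-42, 5, 5], -5],
  [0.7, [-42, 0, 6], -5],
])

```text
time_s: 23.85
position: [0.6674, 0.0746, 0.1069]
tcp_rot: [[-0.996, -0.087, -0.004], [-0.087, 0.996, 0.0], [0.004, 0.001, -1.0]]
force: [0.6, 0.1, -1.1]
opening: 0.569
```

Call:
servo_tool([
  [0.7, [0, 0, 0], 0],
  [0.7, [0, 0, 0], 0],
  [0.7, [0, 0, 0], 0],
  [0.7, [0, 0, 0], 0],
])

```text
time_s: 24.35
position: [0.6663, 0.0746, 0.1097]
tcp_rot: [[-0.996, -0.084, -0.001], [-0.084, 0.996, 0.0], [0.001, 0.0, -1.0]]
force: [0.2, -0.3, -1.1]
opening: 0.568
```

```bash
python3 - <<'E'
from h import *
s=bot.read_state();p,d=save('wrist','w13')
for r in rings(p,state=s): print('w',r)
cv2.imwrite('pics/w13c.png',cv2.resize(p[130:230,190:330],None,fx=5,fy=5,interpolation=cv2.INTER_NEAREST))
plan((.7,[.6678,.0747,.06],94.84,30),(.7,[.6678,.0747,.0245],94.84,18))
E
```

```text
w (array([ 0.6824, -0.0919]), np.float64(0.0274), np.float64(0.00096), 508)
w (array([ 0.6753, -0.0079]), np.float64(0.0273), np.float64(0.00091), 484)
w (array([0.668 , 0.0759]), np.float64(0.0272), np.float64(0.00089), 309)
w (array([0.6609, 0.1596]), np.float64(0.0271), np.float64(0.00087), 232)
w (array([0.6537, 0.2434]), np.float64(0.0271), np.float64(0.00085), 241)
w (array([0.67  , 0.2792]), np.float64(0.0266), np.float64(0.00189), 390)
from [0.6666 0.0746 0.1098] 94.8 t 24.4 open 0.567 F [-0.1 -0.4 -1.1]
[[0.7,[-1,0,25],0.0],[0.7,[0,0,25],0.0],[0.7,[0,0,18],0.0],[0.7,[0,0,17],0.0]]
end [0.6676 0.0747 0.0248] 94.8
```

View pics/w13c.png

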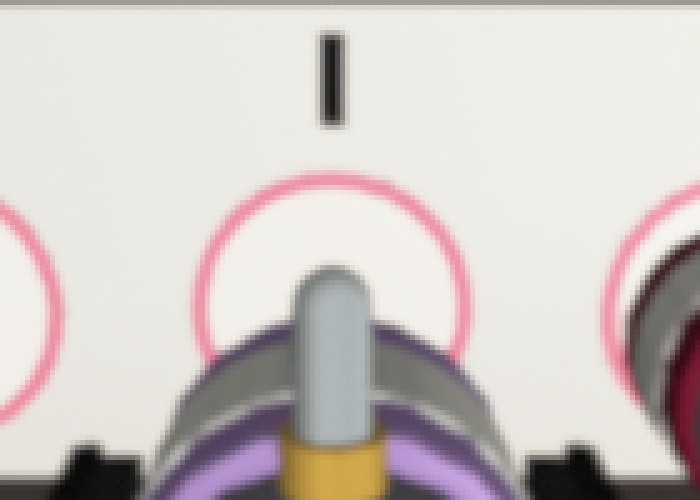

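Call:
servo_tool([
  [0.7, [-1, 0, 25], 0],
  [0.7, [0, 0, 25], 0],
  [0.7, [0, 0, 17], 0],
  [0.7, [0, 0, 15], 0],
  [0.7, [0, 0, 0], 0],
])

```text
time_s: 25.02
position: [0.6674, 0.0746, 0.0264]
tcp_rot: [[-0.996, -0.084, -0.002], [-0.084, 0.996, 0.0], [0.002, 0.0, -1.0]]
force: [0.5, -0.4, -0.7]
opening: 0.568
```

Call:
servo_tool([
  [0.7, [0, 0, 3], 0],
  [0.6, [0, 0, 0], 0],
  [0.3, [0, 0, 0], 0],
  [0.28, [0, 0, 0], 0],
  [0.28, [0, 0, 0], 0],
])

```text
time_s: 25.65
position: [0.6686, 0.0746, 0.025]
tcp_rot: [[-0.996, -0.084, 0.001], [-0.084, 0.996, -0.0], [-0.001, -0.0, -1.0]]
force: [-0.2, 0.1, 0.3]
opening: 0.705
```

Call:
servo_tool([
  [0.28, [0, 0, -30], 0],
  [0.28, [0, 0, -40], 0],
  [0.1, [-20, 0, -40], 0],
  [0, [-40, 0, -20], 0],
  [0, [0, 0, 0], 0],
])

```text
time_s: 26.28
position: [0.7324, 0.0795, 0.1578]
tcp_rot: [[-0.996, -0.084, 0.009], [-0.084, 0.996, -0.0], [-0.009, -0.001, -1.0]]
force: [0.5, -0.6, -0.1]
opening: 0.954
```

Call:
servo_tool([
  [0, [0, 0, 0], 0],
  [0, [0, 0, 0], 0],
  [0, [0, 0, 0], 0],
])

```text
time_s: 26.65
position: [0.7268, 0.0796, 0.1535]
tcp_rot: [[-0.996, -0.084, -0.003], [-0.084, 0.996, 0.0], [0.002, 0.0, -1.0]]
force: [0.4, -0.3, -0.0]
opening: 1.005
```

```bash
python3 - <<'E'
from h import *
s=bot.read_state();p,d=save('wrist','w14');print(np.round(s['position'],4),np.round(s['tcp_rot'],4)[:,2])
for c in((.654,.2434),(.6612,.1595),(.6683,.0757)):print(captop('wrist',d,c,.063,.075,state=s))
pt,dt=save('top','t14')
cv2.imwrite('pics/t14c.png',cv2.resize(pt[120:250,100:320],None,fx=3.6,fy=3.6,interpolation=cv2.INTER_CUBIC))
plan((0,[.5203,-.0057,.165],74.8,45))
E
```

```text
[0.7268 0.0796 0.1535] [-2.5e-03  1.0e-04 -1.0e+00]
(array([0.6543, 0.2423]), (0.6489, 0.2442, 0.03), np.float64(0.0678), 2124)
(array([0.6634, 0.1595]), (0.6572, 0.16, 0.0309), np.float64(0.0679), 2040)
(array([0.6682, 0.0762]), (0.6633, 0.0755, 0.0296), np.float64(0.068), 2037)
from [0.7274 0.0796 0.154 ] 94.8 t 26.75 open 0.997 F [-0.3  0.4 -0.4]
[[0,[43,-14,-2],4.0],[0,[41,-16,-2],4.0],[0,[41,-19,-3],4.0],[0,[39,-22,-2],4.0],[0,[37,-25,-2],4.0]]
end [ 0.5204 -0.0055  0.165 ] 74.8
```

View pics/w14.png

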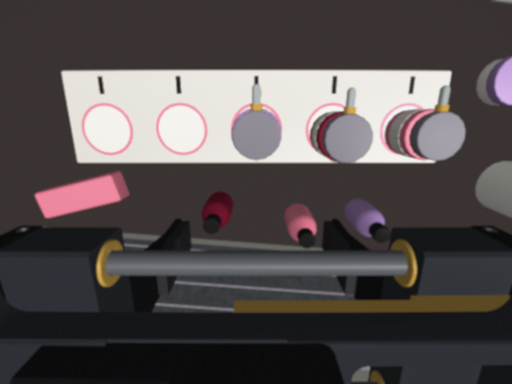

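View pics/t14c.png

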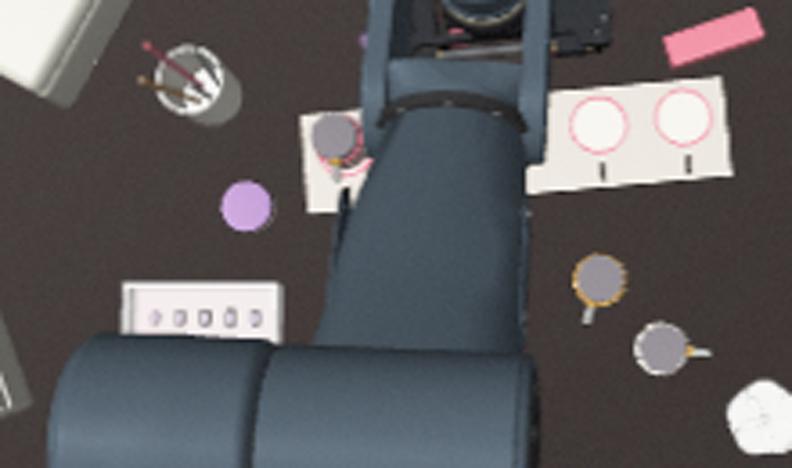

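Call:
servo_tool([
  [0, [43, -14, -2], 4],
  [0, [41, -16, -2], 4],
  [0, [41, -19, -3], 4],
  [0, [39, -22, -2], 4],
  [0, [37, -25, -2], 4],
])

```text
time_s: 27.38
position: [0.5197, -0.0059, 0.1658]
tcp_rot: [[-0.965, 0.264, 0.0], [0.264, 0.965, -0.0], [-0.001, -0.0, -1.0]]
force: [0.4, 0.4, 0.2]
opening: 1.0
```

Call:
servo_tool([
  [0, [0, 0, 0], 0],
  [0, [0, 0, 0], 0],
  [0, [0, 0, 0], 0],
  [0, [0, 0, 0], 0],
])

```text
time_s: 27.88
position: [0.522, -0.0053, 0.1655]
tcp_rot: [[-0.965, 0.261, 0.001], [0.261, 0.965, -0.0], [-0.001, 0.0, -1.0]]
force: [-0.2, 0.7, 0.0]
opening: 1.001
```

```bash
python3 - <<'E'
from h import *
hover('w15',(.5203,-.0057))
E
```

```text
pose [ 0.522  -0.0053  0.1655] [ 0.0007 -0.0001] psi 74.85516906820479
cap (array([ 0.5183, -0.0063]), (0.5142, -0.0053, 0.0286), np.float64(0.0621), 1506)
n spout 95
spout yaw 161.76355611063025 max r 0.04130084812940039
axis yaw 162.93106430183767
```

View pics/w15.png

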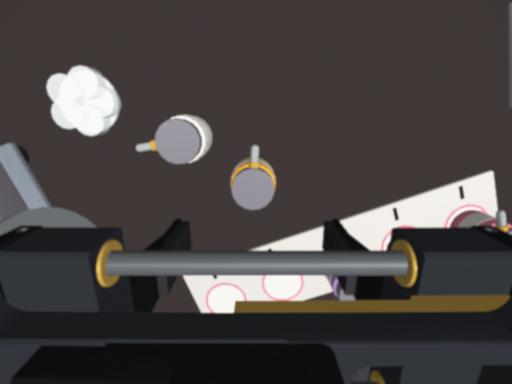

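```bash
python3 - <<'E'
from h import *
plan((0,[.519,-.0065,.018],72.0,38))
plan((.7,[.6749,-.0093,.11],94.84,42),start=([.519,-.0065,.138],72))
E
```

```text
from [ 0.5218 -0.0052  0.1654] 74.9 t 27.925 open 0.999 F [-0.9  0.  -0.1]
[[0,[1,0,37],1.0],[0,[0,-1,37],0.0],[0,[1,0,37],1.0],[0,[0,-1,36],1.0]]
end [ 0.5193 -0.0066  0.0184] 71.9
from [ 0.519  -0.0065  0.138 ] 72 t 27.925 open 0.999 F [-0.9  0.  -0.1]
[[0.7,[-37,11,7],-6.0],[0.7,[-39,8,7],-5.0],[0.7,[-38,4,7],-6.0],[0.7,[-39,0,7],-5.8]]
end [ 0.6746 -0.0091  0.11  ] 94.8
```

Call:
servo_tool([
  [0, [1, 0, 37], 3],
  [0, [0, -1, 37], 0],
  [0, [1, 0, 37], 0],
  [0, [0, -1, 36], 0],
  [0, [0, 0, 0], 0],
])

```text
time_s: 28.55
position: [0.5168, -0.0063, 0.0162]
tcp_rot: [[-0.95, 0.312, -0.006], [0.312, 0.95, 0.001], [0.006, -0.001, -1.0]]
force: [-0.4, 0.1, 0.3]
opening: 1.0
```

Call:
servo_tool([
  [0.7, [0, 0, 0], 0],
  [0.7, [0, 0, 0], 0],
  [0.7, [0, 0, 0], 0],
  [0.7, [0, 0, 0], 0],
  [0.7, [0, 0, 0], 0],
])

```text
time_s: 29.18
position: [0.5188, -0.007, 0.0191]
tcp_rot: [[-0.95, 0.312, 0.001], [0.312, 0.95, -0.0], [-0.001, -0.0, -1.0]]
force: [-0.1, -0.5, 4.5]
opening: 0.565
```

Call:
servo_tool([
  [0.7, [0, 0, -30], 0],
  [0.7, [0, 0, -35], 0],
  [0.7, [0, 0, -35], 0],
  [0.7, [0, 0, -20], 0],
  [0.7, [0, 0, 0], 0],
])

```text
time_s: 29.8
position: [0.5194, -0.007, 0.1398]
tcp_rot: [[-0.95, 0.312, 0.003], [0.312, 0.95, -0.001], [-0.003, 0.0, -1.0]]
force: [-0.4, 0.7, -1.7]
opening: 0.566
```

Call:
servo_tool([
  [0.7, [-37, 11, 7], -6],
  [0.7, [-39, 8, 7], -5],
  [0.7, [-38, 4, 7], -6],
  [0.7, [-39, 0, 7], -6],
  [0.7, [0, 0, 0], 0],
])

```text
time_s: 30.42
position: [0.6756, -0.0101, 0.1077]
tcp_rot: [[-0.996, -0.084, -0.001], [-0.084, 0.996, 0.0], [0.001, 0.0, -1.0]]
force: [-0.3, -0.2, -1.0]
opening: 0.566
```

Call:
servo_tool([
  [0.7, [0, 0, 0], 0],
  [0.7, [0, 0, 0], 0],
  [0.7, [0, 0, 0], 0],
  [0.7, [0, 0, 0], 0],
])

```text
time_s: 30.92
position: [0.6738, -0.0099, 0.1109]
tcp_rot: [[-0.996, -0.084, 0.0], [-0.084, 0.996, -0.0], [-0.0, -0.0, -1.0]]
force: [-0.7, -0.1, -1.4]
opening: 0.564
```

```bash
python3 - <<'E'
from h import *
s=bot.read_state();p,d=save('wrist','w16')
for r in rings(p,state=s): print('w',r)
cv2.imwrite('pics/w16c.png',cv2.resize(p[130:230,190:330],None,fx=5,fy=5,interpolation=cv2.INTER_NEAREST))
plan((.7,[.6749,-.0093,.06],94.84,30),(.7,[.6749,-.0093,.0245],94.84,18))
E
```

```text
w (array([ 0.6823, -0.0916]), np.float64(0.0274), np.float64(0.00086), 457)
w (array([ 0.6751, -0.0078]), np.float64(0.0273), np.float64(0.00085), 300)
w (array([0.6676, 0.0759]), np.float64(0.0269), np.float64(0.00095), 240)
w (array([0.6607, 0.1598]), np.float64(0.0272), np.float64(0.00076), 198)
w (array([0.6528, 0.2427]), np.float64(0.0261), np.float64(0.00067), 106)
from [ 0.6739 -0.01    0.1109] 94.8 t 30.975 open 0.565 F [-0.7  0.2 -1. ]
[[0.7,[-1,0,25],0.0],[0.7,[0,1,26],0.0],[0.7,[0,0,18],0.0],[0.7,[0,0,17],0.0]]
end [ 0.6748 -0.0089  0.0249] 94.8
```

View pics/w16c.png

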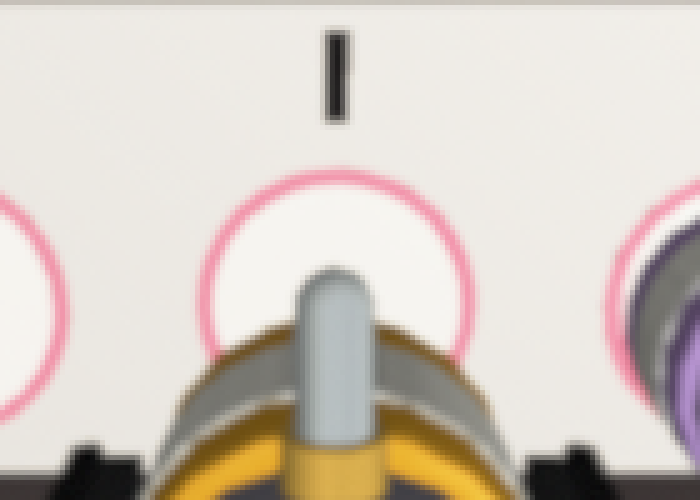

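Call:
servo_tool([
  [0.7, [0, 0, 25], 0],
  [0.7, [0, 1, 26], 0],
  [0.7, [0, 0, 18], 0],
  [0.7, [0, 0, 14], 0],
  [0.7, [0, 0, 0], 0],
])

```text
time_s: 31.6
position: [0.6738, -0.009, 0.0268]
tcp_rot: [[-0.996, -0.084, -0.001], [-0.084, 0.996, 0.0], [0.001, 0.0, -1.0]]
force: [0.1, -0.7, -1.4]
opening: 0.567
```

Call:
servo_tool([
  [0.7, [0, 0, 3], 0],
  [0.6, [0, 0, 0], 0],
  [0.3, [0, 0, 0], 0],
  [0.28, [0, 0, 0], 0],
  [0.28, [0, 0, 0], 0],
])

```text
time_s: 32.22
position: [0.6741, -0.009, 0.0248]
tcp_rot: [[-0.996, -0.084, 0.0], [-0.084, 0.996, -0.0], [-0.0, -0.0, -1.0]]
force: [1.0, 0.5, 1.2]
opening: 0.711
```

Call:
servo_tool([
  [0.28, [0, 0, -30], 0],
  [0.28, [0, 0, -40], 0],
  [0.1, [-20, 0, -40], 0],
  [0, [-40, 0, -20], 0],
  [0, [0, 0, 0], 0],
])

```text
time_s: 32.85
position: [0.7379, -0.0041, 0.1577]
tcp_rot: [[-0.996, -0.084, 0.009], [-0.084, 0.996, -0.001], [-0.009, -0.002, -1.0]]
force: [-0.6, -0.5, -0.5]
opening: 0.954
```

Call:
servo_tool([
  [0, [0, 0, 0], 0],
  [0, [0, 0, 0], 0],
  [0, [0, 0, 0], 0],
])

```text
time_s: 33.22
position: [0.7326, -0.0039, 0.1535]
tcp_rot: [[-0.996, -0.084, -0.002], [-0.084, 0.996, 0.0], [0.002, 0.001, -1.0]]
force: [0.2, 0.3, 0.2]
opening: 0.996
```

```bash
python3 - <<'E'
from h import *
s=bot.read_state();p,d=save('wrist','w17');print(np.round(s['position'],4),np.round(s['tcp_rot'],4)[:,2])
for c in((.654,.2434),(.6612,.1595),(.6683,.0757),(.6752,-.008)):print(captop('wrist',d,c,.063,.075,state=s))
pt,dt=save('top','t17')
cv2.imwrite('pics/t17c.png',cv2.resize(pt[120:250,100:320],None,fx=3.6,fy=3.6,interpolation=cv2.INTER_CUBIC))
plan((0,[.4551,-.0633,.165],-5.6,45))
E
```

```text
[ 0.7326 -0.0039  0.1535] [-2.4e-03  4.0e-04 -1.0e+00]
(array([0.662 , 0.2253]), (0.6613, 0.2307, 0.0174), np.float64(0.0664), 275)
(array([0.6634, 0.1585]), (0.6575, 0.1602, 0.031), np.float64(0.0678), 2097)
(array([0.6682, 0.075 ]), (0.6631, 0.0752, 0.0299), np.float64(0.068), 2023)
(array([ 0.6744, -0.0074]), (0.6697, -0.0075, 0.0293), np.float64(0.0681), 2043)
from [ 0.7332 -0.0039  0.154 ] 94.8 t 33.325 open 1.003 F [0.8 0.4 0.1]
[[0,[26,-3,-1],9.0],[0,[24,-7,-1],9.0],[0,[24,-12,-1],9.0],[0,[21,-14,-1],10.0],[0,[19,-18,-1],9.0]]
[[0,[15,-21,-1],9.0],[0,[12,-23,-1],9.0],[0,[9,-24,-1],9.0],[0,[4,-26,-1],9.0],[0,[0,-25,-1],9.0]]
[[0,[-3,-26,-1],9.4]]
end [ 0.4551 -0.0629  0.165 ] -5.6
```

View pics/w17.png

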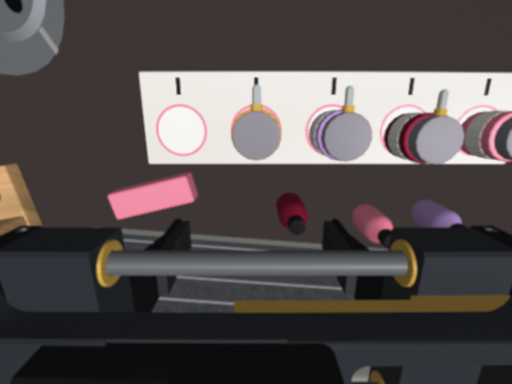

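View pics/t17c.png

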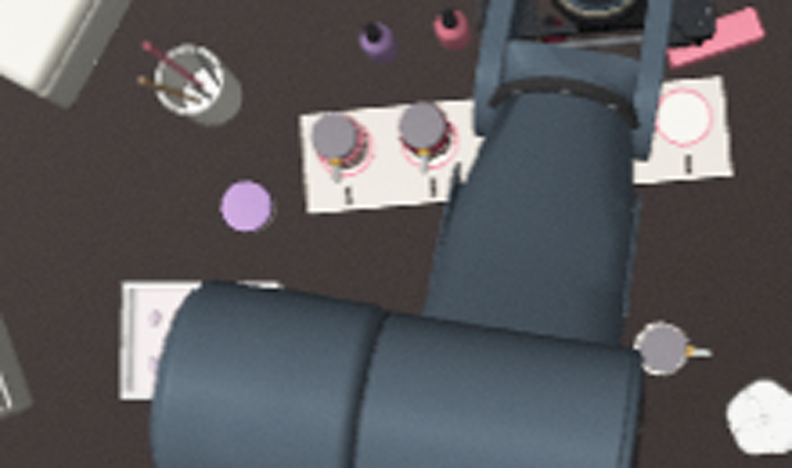

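Call:
servo_tool([
  [0, [26, -3, -1], 9],
  [0, [24, -7, -1], 9],
  [0, [24, -12, -1], 9],
  [0, [21, -14, -1], 10],
  [0, [19, -18, -1], 9],
])

```text
time_s: 33.95
position: [0.6063, -0.0309, 0.1596]
tcp_rot: [[-0.749, 0.663, 0.0], [0.663, 0.749, -0.0], [-0.0, 0.0, -1.0]]
force: [-0.3, -0.0, -0.3]
opening: 1.005
```

Call:
servo_tool([
  [0, [15, -21, -1], 9],
  [0, [12, -23, -1], 9],
  [0, [9, -24, -1], 9],
  [0, [4, -26, -1], 9],
  [0, [0, -25, -1], 9],
])

```text
time_s: 34.58
position: [0.4806, -0.0583, 0.1648]
tcp_rot: [[-0.061, 0.998, 0.0], [0.998, 0.061, -0.0], [-0.0, 0.0, -1.0]]
force: [0.2, -0.5, -0.0]
opening: 1.0
```

Call:
servo_tool([
  [0, [-3, -26, -1], 9.5],
  [0, [0, 0, 0], 0],
  [0, [0, 0, 0], 0],
  [0, [0, 0, 0], 0],
  [0, [0, 0, 0], 0],
])

```text
time_s: 35.2
position: [0.4565, -0.0629, 0.1655]
tcp_rot: [[0.098, 0.995, 0.0], [0.995, -0.098, -0.0], [-0.0, 0.001, -1.0]]
force: [-0.1, -0.2, 0.4]
opening: 0.997
```

```bash
python3 - <<'E'
from h import *
hover('w18',(.4551,-.0633))
E
```

```text
pose [ 0.4565 -0.0629  0.1655] [ 0.0005 -0.0002] psi -5.633079424917222
cap (array([ 0.4547, -0.066 ]), (0.4536, -0.0706, 0.0271), np.float64(0.0621), 1452)
n spout 77
spout yaw -95.84543248117664 max r 0.04243838667633527
axis yaw -95.12016084594728
```

View pics/w18.png

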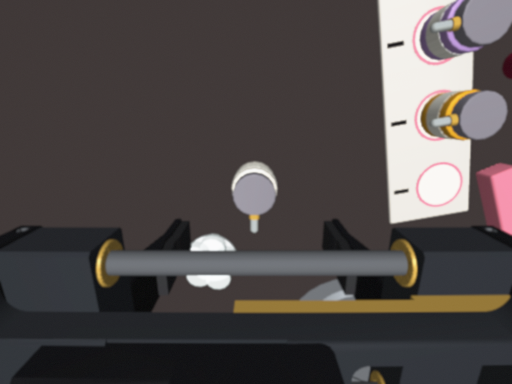

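```bash
python3 - <<'E'
from h import *
plan((0,[.455,-.065,.018],-5.6,38))
plan((.7,[.600,-.06,.14],-60,45),(.7,[.6824,-.0928,.14],-85.16,45),start=([.455,-.065,.138],-5.6))
E
```

```text
from [ 0.4563 -0.0628  0.1654] -5.6 t 35.25 open 0.999 F [-1.  -0.2 -0.8]
[[0,[-1,0,37],0.0],[0,[0,-1,37],0.0],[0,[-1,0,37],0.0],[0,[0,0,36],0.0]]
end [ 0.4551 -0.0647  0.0184] -5.6
from [ 0.455 -0.065  0.138] -5.6 t 35.25 open 0.999 F [-1.  -0.2 -0.8]
[[0.7,[3,24,0],9.0],[0.7,[7,23,-1],9.0],[0.7,[11,22,0],9.0],[0.7,[13,20,0],9.0],[0.7,[17,17,-1],9.0]]
[[0.7,[19,15,0],9.0],[0.7,[18,23,0],9.0],[0.7,[22,21,0],8.0],[0.7,[24,17,0],8.6]]
end [ 0.6824 -0.0933  0.14  ] -85.2
```

Call:
servo_tool([
  [0, [-1, 0, 37], 0],
  [0, [0, -1, 37], 0],
  [0, [-1, 0, 37], 0],
  [0, [0, 0, 36], 0],
  [0, [0, 0, 0], 0],
])

```text
time_s: 35.88
position: [0.4532, -0.0642, 0.0165]
tcp_rot: [[0.099, 0.995, -0.005], [0.995, -0.099, 0.002], [0.002, -0.005, -1.0]]
force: [-0.0, -0.7, 1.0]
opening: 1.0
```

Call:
servo_tool([
  [0.7, [0, 0, 0], 0],
  [0.7, [0, 0, 0], 0],
  [0.7, [0, 0, 0], 0],
  [0.7, [0, 0, 0], 0],
  [0.7, [0, 0, 0], 0],
])

```text
time_s: 36.5
position: [0.4547, -0.0648, 0.0191]
tcp_rot: [[0.099, 0.995, 0.001], [0.995, -0.099, -0.0], [-0.0, 0.001, -1.0]]
force: [-1.0, 0.5, 5.4]
opening: 0.564
```

Call:
servo_tool([
  [0.7, [0, 0, -30], 0],
  [0.7, [0, 0, -35], 0],
  [0.7, [0, 0, -35], 0],
  [0.7, [0, 0, -22], 0],
  [0.7, [0, 0, 0], 0],
])

```text
time_s: 37.12
position: [0.4555, -0.0651, 0.1418]
tcp_rot: [[0.099, 0.995, 0.004], [0.995, -0.099, -0.001], [-0.001, 0.004, -1.0]]
force: [0.8, -0.1, -1.3]
opening: 0.57
```

Call:
servo_tool([
  [0.7, [3, 24, 0], 9],
  [0.7, [7, 23, -1], 9],
  [0.7, [11, 22, 0], 9],
  [0.7, [13, 20, 0], 9],
  [0.7, [17, 17, -1], 9],
])

```text
time_s: 37.75
position: [0.5747, -0.0601, 0.1403]
tcp_rot: [[0.777, 0.629, -0.004], [0.629, -0.777, 0.001], [-0.002, -0.003, -1.0]]
force: [0.6, -0.3, -1.0]
opening: 0.566
```

Call:
servo_tool([
  [0.7, [19, 15, 0], 9],
  [0.7, [18, 23, 0], 9],
  [0.7, [22, 21, 0], 8],
  [0.7, [24, 17, 0], 8.5],
  [0.7, [0, 0, 0], 0],
])

```text
time_s: 38.38
position: [0.6827, -0.0942, 0.14]
tcp_rot: [[0.996, 0.084, -0.001], [0.084, -0.996, 0.0], [-0.001, -0.0, -1.0]]
force: [0.7, -0.9, -0.7]
opening: 0.567
```

Call:
servo_tool([
  [0.7, [0, 0, 0], 0],
  [0.7, [0, 0, 0], 0],
  [0.7, [0, 0, 0], 0],
])

```text
time_s: 38.75
position: [0.6812, -0.0929, 0.1425]
tcp_rot: [[0.996, 0.085, -0.001], [0.085, -0.996, 0.0], [-0.001, -0.0, -1.0]]
force: [0.9, 0.1, -1.2]
opening: 0.569
```

```bash
python3 - <<'E'
from h import *
s=bot.read_state();p,d=save('wrist','w19');save('scene','s19');save('top','t19')
plan((.7,[.6822,-.093,.08],-85.16,30),(.7,[.6822,-.093,.0245],-85.16,18))
E
```

```text
from [ 0.6817 -0.0932  0.1429] -85.2 t 38.9 open 0.566 F [-0.3 -0.2 -0.3]
[[0.7,[0,0,21],0.0],[0.7,[0,0,21],0.0],[0.7,[0,0,21],0.0],[0.7,[0,0,14],0.0],[0.7,[0,0,14],0.0]]
[[0.7,[0,0,14],0.0],[0.7,[0,0,13],0.0]]
end [ 0.6817 -0.0932  0.0249] -85.2
```

View pics/w19.png

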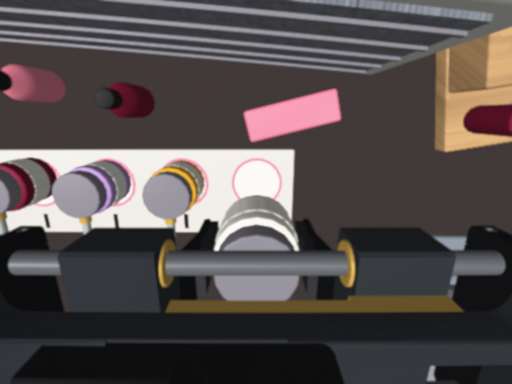

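View pics/s19.png

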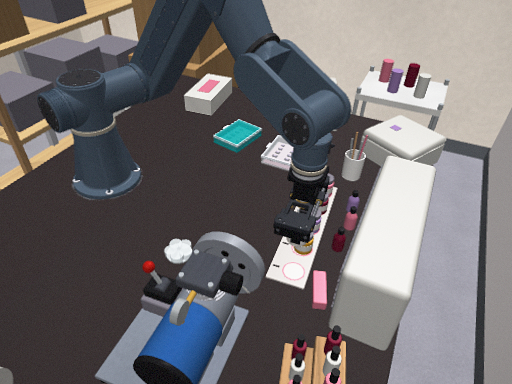

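View pics/t19.png

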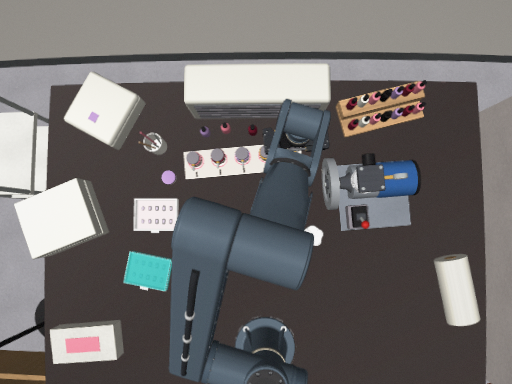

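```bash
python3 - <<'E'
from h import *
s=bot.read_state();p,d=save('wrist','w20')
for r in rings(p,state=s): print('w',r)
print(np.round(s['position'],4))
E
```

```text
w (array([0.6675, 0.0762]), np.float64(0.0272), np.float64(0.00101), 217)
w (array([ 0.6747, -0.0076]), np.float64(0.0273), np.float64(0.00086), 198)
w (array([ 0.6819, -0.0917]), np.float64(0.0273), np.float64(0.00072), 238)
[ 0.6817 -0.0932  0.1429]
```

Call:
servo_tool([
  [0.7, [1, 0, 21], 0],
  [0.7, [0, 0, 21], 0],
  [0.7, [0, 0, 21], 0],
  [0.7, [0, 0, 14], 0],
  [0.7, [0, 0, 14], 0],
])

```text
time_s: 39.58
position: [0.6829, -0.0933, 0.0503]
tcp_rot: [[0.996, 0.084, -0.0], [0.084, -0.996, 0.0], [-0.0, -0.0, -1.0]]
force: [-0.8, 0.5, -1.4]
opening: 0.568
```

Call:
servo_tool([
  [0.7, [0, -1, 14], 0],
  [0.7, [0, 0, 11], 0],
  [0.7, [0, 0, 1], 0],
  [0.7, [0, 0, 0], 0],
  [0.7, [0, 0, 0], 0],
])

```text
time_s: 40.2
position: [0.6832, -0.0924, 0.0261]
tcp_rot: [[0.996, 0.084, 0.001], [0.084, -0.996, -0.0], [0.001, 0.0, -1.0]]
force: [-0.7, 0.3, -1.6]
opening: 0.568
```

Call:
servo_tool([
  [0.6, [0, 0, 0], 0],
  [0.3, [0, 0, 0], 0],
  [0.28, [0, 0, 0], 0],
  [0.28, [0, 0, 0], 0],
])

```text
time_s: 40.7
position: [0.683, -0.0923, 0.0258]
tcp_rot: [[0.996, 0.084, 0.0], [0.084, -0.996, -0.0], [0.0, 0.0, -1.0]]
force: [0.9, -0.4, -0.4]
opening: 0.71
```

Call:
servo_tool([
  [0.28, [0, 0, -30], 0],
  [0.28, [0, 0, -40], 0],
  [0.1, [-20, 0, -40], 0],
  [0, [-45, 0, -20], 0],
  [0, [0, 0, 0], 0],
])

```text
time_s: 41.32
position: [0.6158, -0.0976, 0.1574]
tcp_rot: [[0.997, 0.083, -0.0], [0.083, -0.997, -0.0], [-0.0, 0.0, -1.0]]
force: [-0.5, 0.7, -0.4]
opening: 0.956
```

Call:
servo_tool([
  [0, [0, 0, 0], 0],
  [0, [0, 0, 0], 0],
  [0, [0, 0, 0], 0],
])

```text
time_s: 41.7
position: [0.6186, -0.0977, 0.1547]
tcp_rot: [[0.996, 0.084, -0.001], [0.084, -0.996, 0.0], [-0.001, -0.0, -1.0]]
force: [-0.7, -0.3, -1.0]
opening: 1.0
```

```bash
python3 - <<'E'
from h import *
s=bot.read_state();p,d=save('wrist','w21');print(np.round(s['position'],4),np.round(s['tcp_rot'],4)[:,2])
for c in((.6612,.1595),(.6683,.0757),(.6752,-.008),(.6823,-.0918)):print(captop('wrist',d,c,.063,.075,state=s))
pt,dt=save('top','t21')
cv2.imwrite('pics/t21c.png',cv2.resize(pt[120:250,100:320],None,fx=3.6,fy=3.6,interpolation=cv2.INTER_CUBIC))
E
```

```text
[ 0.6186 -0.0977  0.1547] [-7.e-04  3.e-04 -1.e+00]
(array([0.6633, 0.1405]), (0.6532, 0.1475, 0.0266), np.float64(0.0663), 258)
(array([0.6696, 0.0741]), (0.6634, 0.0759, 0.0297), np.float64(0.0679), 2161)
(array([ 0.6756, -0.0085]), (0.6697, -0.0086, 0.0294), np.float64(0.068), 2091)
(array([ 0.6802, -0.0914]), (0.6753, -0.0912, 0.0281), np.float64(0.0681), 2012)
```

View pics/w21.png

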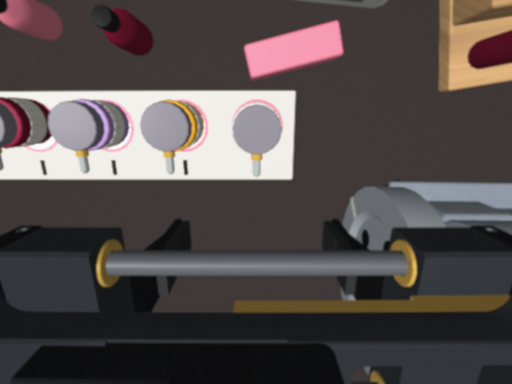

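View pics/t21c.png

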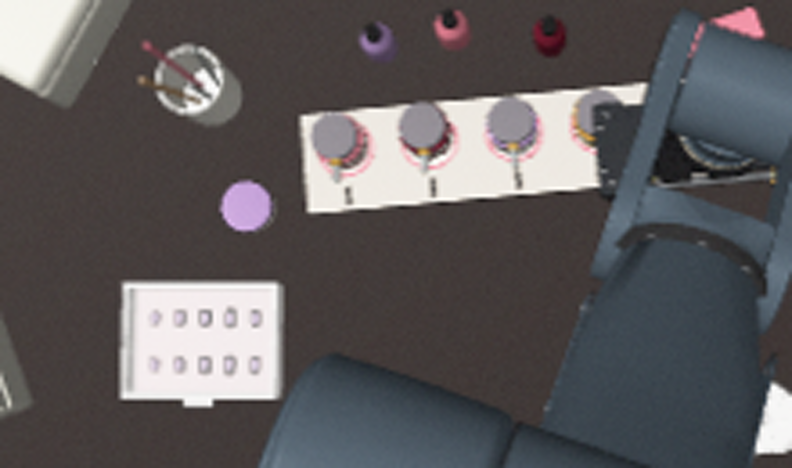

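```bash
python3 - <<'E'
from h import *
plan((0,[.6186,-.10,.30],-85.2,45),(0,[.53,-.215,.30],-85.2,45))
E
```

```text
from [ 0.6183 -0.0976  0.1548] -85.2 t 41.8 open 1.0 F [ 0.8 -0.2  0.2]
[[0,[0,1,-36],0.0],[0,[0,0,-37],0.0],[0,[0,1,-36],0.0],[0,[0,0,-36],0.0],[0,[-24,27,0],0.0]]
[[0,[-25,27,0],0.0],[0,[-24,27,0],0.0],[0,[-25,27,0],0.0]]
end [ 0.5299 -0.2155  0.2998] -85.2
```

Call:
servo_tool([
  [0, [0, 1, -36], 0],
  [0, [0, 0, -37], 0],
  [0, [0, 1, -36], 0],
  [0, [0, 0, -36], 0],
  [0, [-24, 27, 0], 0],
])

```text
time_s: 42.42
position: [0.5996, -0.1283, 0.3042]
tcp_rot: [[0.996, 0.087, 0.008], [0.087, -0.996, -0.003], [0.008, 0.003, -1.0]]
force: [-0.1, -0.1, 0.4]
opening: 1.0
```

Call:
servo_tool([
  [0, [-25, 27, 0], 0],
  [0, [-24, 27, 0], 0],
  [0, [-25, 27, 0], 0],
  [0, [0, 0, 0], 0],
  [0, [0, 0, 0], 0],
])

```text
time_s: 43.05
position: [0.53, -0.2154, 0.3004]
tcp_rot: [[0.997, 0.084, 0.0], [0.084, -0.997, 0.001], [0.0, -0.001, -1.0]]
force: [1.0, 0.4, 1.1]
opening: 1.0
```

Call:
servo_tool([
  [0, [0, 0, 0], 0],
  [0, [0, 0, 0], 0],
])

```text
time_s: 43.3
position: [0.5301, -0.2148, 0.3004]
tcp_rot: [[0.996, 0.085, -0.0], [0.085, -0.996, 0.0], [-0.0, -0.0, -1.0]]
force: [0.5, -0.3, -0.6]
opening: 1.002
```

```bash
python3 - <<'E'
from h import *
s=bot.read_state();p,d=save('wrist','w22');print(np.round(s['position'],4),np.round(s['tcp_rot'],4)[:,2])
P=cloud_w(d,s)
np.save('pics/w22P.npy',P)
m=(P[...,2]>.178)&(P[...,2]<.2)
v,u=np.where(m); print(len(v),u.min() if len(u) else 0,u.max() if len(u) else 0)
Q=P[m]; 
if len(Q): print(np.nanmin(Q,0),np.nanmax(Q,0),np.median(Q,0))
E
```

```text
[ 0.5301 -0.2148  0.3004] [-0.e+00  2.e-04 -1.e+00]
3297 249 483
[ 0.51561028 -0.43548142  0.17800434] [ 0.64209543 -0.19973859  0.19999974] [ 0.57083148 -0.22359213  0.18787143]
```

View pics/w22.png

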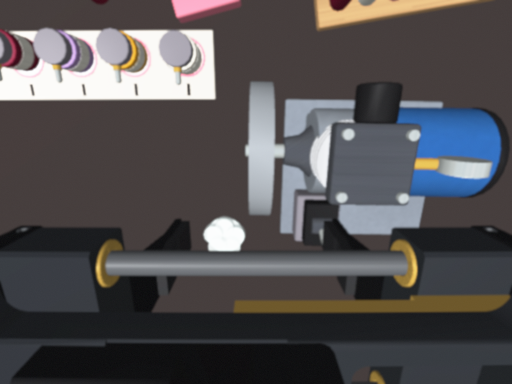

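```bash
python3 - <<'E'
from h import *
from scipy.optimize import least_squares
P=np.load('pics/w22P.npy')
Q=P[85:212,253:271].reshape(-1,3); Q=Q[np.isfinite(Q).all(1)&(Q[:,2]>.11)]
a=np.radians(4.84)
def f(x):
    ex=np.array([np.cos(x[3]),np.sin(x[3])])
    return np.hypot((Q[:,:2]-[x[0],0])@ex-0*x[1]+x[1]*0, Q[:,2]-x[2])-.085
for yaw in(4.84,):
    ex=np.array([np.cos(a),np.sin(a)]);ey=np.array([-np.sin(a),np.cos(a)])
    sx=Q[:,:2]@ex; sy=Q[:,:2]@ey
    r=least_squares(lambda x:np.hypot(sx-x[0],Q[:,2]-x[1])-.085,[.55,.105],loss='soft_l1',f_scale=.002)
    print(r.x,np.std(r.fun))
    # y extents of rim by z>.15 over wide region
    W=P[85:212,235:285].reshape(-1,3);W=W[np.isfinite(W).all(1)&(W[:,2]>.15)]
    wy=W[:,:2]@ey; wx=W[:,:2]@ex
    for lo,hi in[(-.06,-.03),(-.02,.02),(.03,.06)]:
        m=(wx-r.x[0]>lo)&(wx-r.x[0]<hi)&(np.abs(np.hypot(wx-r.x[0],W[:,2]-r.x[1])-.085)<.004); print(lo,np.percentile(wy[m],[1,50,99]),m.sum())
    # others heights
    C=P[120:205,330:418]; print('cyl top',np.nanmedian(C[...,2]), np.round(C[0,0],3),np.round(C[-1,-1],3))
    for q in [(345,130),(345,195),(300,150),(378,105),(247,151)]: print(q,np.round(P[q[1],q[0]],3))
    sy0=-.0
E
```

```text
[0.54022257 0.1050188 ] 0.0006255208186992416
-0.06 [-0.27460879 -0.26168463 -0.24918438] 477
-0.02 [-0.27526289 -0.26224497 -0.24986511] 962
0.03 [-0.27561059 -0.2631239  -0.24991564] 760
cyl top 0.21017816384960736 [ 0.607 -0.292  0.143] [ 0.48  -0.499  0.02 ]
(345, 130) [ 0.599 -0.288  0.214]
(345, 195) [ 0.539 -0.298  0.216]
(300, 150) [ 0.568 -0.265  0.126]
(378, 105) [ 0.623 -0.313  0.215]
(247, 151) [ 0.559 -0.199  0.112]
```

```bash
cat >> h.py <<'E'
HUB=np.array([.5604,-.2158,.105]); HY=np.radians(4.0)
def wheel_angle(px,n='wrist',state=None,off=.013):
    """ray through px with free face of wheel; returns flywheel angle (rad,0 top, + towards robot), radius"""
    a=world(n,[px],[1e-4],state)[0]; b=world(n,[px],[1.0],state)[0]
    ey=np.array([-np.sin(HY),np.cos(HY),0]); ex=np.array([np.cos(HY),np.sin(HY),0])
    t=((HUB-a)@ey+off)/((b-a)@ey); X=a+t*(b-a)-HUB
    return np.arctan2(-X@ex,X[2]),np.hypot(X@ex,X[2])
E
python3 - <<'E'
from h import *
def S(pos,psi):
    a=np.radians(psi); return dict(position=pos,tcp_rot=[[-np.sin(a),np.cos(a),0],[np.cos(a),np.sin(a),0],[0,0,-1]])
s=S([.7326,-.0039,.1535],94.8)
for q in[(40,25),(57,52),(48,38)]: print(wheel_angle(q,'wrist',s))
s=S([.6186,-.0977,.1547],-85.2)
for q in[(353,197),(353,207),(353,214)]: print(wheel_angle(q,'wrist',s))
p=cv2.imread('pics/w21.png');cv2.imwrite('pics/w21c.png',cv2.resize(p[170:250,330:450],None,fx=5,fy=5,interpolation=cv2.INTER_CUBIC))
p=cv2.imread('pics/w17.png');cv2.imwrite('pics/w17c.png',cv2.resize(p[0:90,0:100],None,fx=6,fy=6,interpolation=cv2.INTER_CUBIC))
E
```

```text
(np.float64(-2.4058432913990973), np.float64(0.059083183539022206))
(np.float64(-2.3762325202951216), np.float64(0.08279089501754267))
(np.float64(-2.3869001808841706), np.float64(0.06987584881311813))
(np.float64(-2.339363870511526), np.float64(0.08393630524108486))
(np.float64(-2.4004258182223386), np.float64(0.07458453211588006))
(np.float64(-2.4527791624103035), np.float64(0.06825437875731923))
```

View pics/w21c.png

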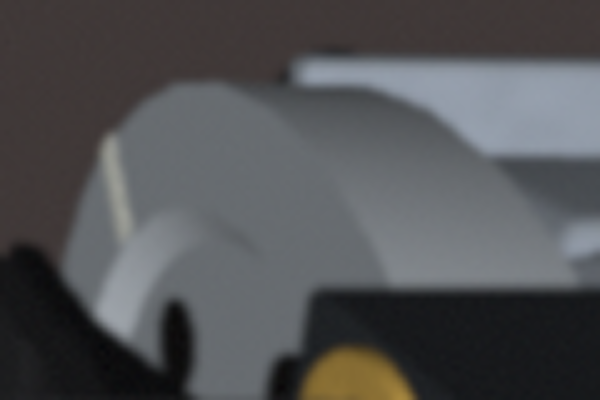

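View pics/w17c.png

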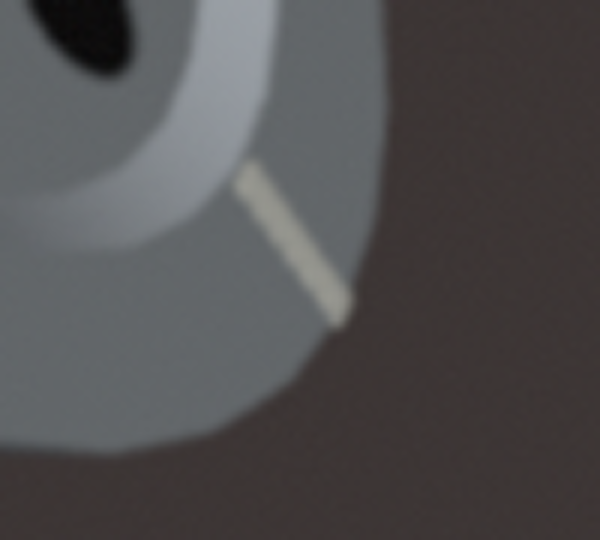

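```bash
cat >> h.py <<'E'
def wpt(phi_deg,r=.076,ztip=.0187):
    f=np.radians(phi_deg); ex=np.array([np.cos(HY),np.sin(HY),0])
    return HUB+r*(np.sin(f)*ex+np.array([0,0,np.cos(f)]))-np.array([0,0,ztip])
E
python3 - <<'E'
from h import *
a=wpt(25); up=a.copy(); up[2]=.26
plan((.4,up,-86,45),(.4,a,-86,40))
pts=[(1,wpt(x),-86,50) for x in np.linspace(25,-25,11)[1:]]
plan(*pts,start=(a,-86))
print(wpt(-25))
E
```

```text
from [ 0.5301 -0.2149  0.3005] -85.1 t 43.35 open 1.0 F [ 0.3 -0.7 -0.7]
[[0.4,[31,2,20],0.0],[0.4,[31,2,20],1.0],[0.4,[0,0,35],0.0],[0.4,[0,0,35],0.0],[0.4,[0,0,35],0.0]]
end [ 0.5922 -0.2136  0.1555] -86.1
from [ 0.5924 -0.2136  0.1552] -86 t 43.35 open 1.0 F [ 0.3 -0.7 -0.7]
[[1,[-6,0,-3],0.0],[1,[-6,0,-2],0.0],[1,[-7,0,-1],0.0],[1,[-6,0,-1],0.0],[1,[-7,0,0],0.0]]
[[1,[-7,0,0],0.0],[1,[-6,0,1],0.0],[1,[-7,0,1],0.0],[1,[-6,0,2],0.0],[1,[-6,0,3],0.0]]
end [ 0.5286 -0.218   0.1552] -86.0
[ 0.52835925 -0.21804051  0.15517939]
```

Call:
servo_tool([
  [0.4, [31, 2, 20], 0],
  [0.4, [31, 2, 20], 1],
  [0.4, [0, 0, 0], 0],
  [0.4, [0, 0, 0], 0],
])

```text
time_s: 43.85
position: [0.5914, -0.214, 0.2606]
tcp_rot: [[0.998, 0.067, -0.001], [0.067, -0.998, 0.0], [-0.001, -0.0, -1.0]]
force: [0.8, -0.9, 0.0]
opening: 0.647
```

Call:
servo_tool([
  [0.4, [0, 0, 35], 0],
  [0.4, [0, 0, 35], 0],
  [0.4, [0, 0, 35], 0],
  [0.4, [0, 0, 0], 0],
  [0.4, [0, 0, 0], 0],
])

```text
time_s: 44.48
position: [0.5925, -0.2151, 0.1575]
tcp_rot: [[0.998, 0.066, 0.003], [0.066, -0.998, -0.002], [0.002, 0.002, -1.0]]
force: [0.6, 0.0, 0.1]
opening: 0.604
```

Call:
servo_tool([
  [1, [0, 0, 0], 0],
  [1, [0, 0, 0], 0],
  [1, [0, 0, 0], 0],
  [1, [0, 0, 0], 0],
  [1, [0, 0, 0], 0],
])

```text
time_s: 45.1
position: [0.592, -0.2147, 0.156]
tcp_rot: [[0.998, 0.067, 0.0], [0.067, -0.998, -0.001], [0.0, 0.001, -1.0]]
force: [-1.5, -0.1, 3.6]
opening: 0.299
```

Call:
servo_tool([
  [1, [-6, 0, -3], 0],
  [1, [-6, 0, -2], 0],
  [1, [-7, 0, -1], 0],
  [1, [-6, 0, -1], 0],
  [1, [-7, 0, 0], 0],
])

```text
time_s: 45.72
position: [0.5657, -0.2167, 0.1633]
tcp_rot: [[0.998, 0.065, 0.014], [0.065, -0.998, -0.001], [0.014, 0.002, -1.0]]
force: [11.7, 2.0, -2.5]
opening: 0.299
```

Call:
servo_tool([
  [1, [-7, 0, 0], 0],
  [1, [-6, 0, 1], 0],
  [1, [-7, 0, 1], 0],
  [1, [-6, 0, 2], 0],
  [1, [-6, 0, 3], 0],
])

```text
time_s: 46.35
position: [0.5344, -0.219, 0.1588]
tcp_rot: [[0.998, 0.065, 0.016], [0.065, -0.998, -0.002], [0.015, 0.003, -1.0]]
force: [8.4, 4.5, 11.6]
opening: 0.295
```

Call:
servo_tool([
  [1, [0, 0, 0], 0],
  [0.7, [0, 0, 0], 0],
  [0.4, [0, 0, 0], 0],
  [0.4, [0, 0, 0], 0],
])

```text
time_s: 46.85
position: [0.527, -0.2182, 0.1551]
tcp_rot: [[0.998, 0.066, -0.002], [0.066, -0.998, 0.001], [-0.002, -0.001, -1.0]]
force: [-0.2, -0.3, -0.0]
opening: 0.444
```

```bash
python3 - <<'E'
from h import *
a=wpt(25); up=a.copy(); up[2]=.26; u0=wpt(-25);u0[2]=.23
plan((.4,u0,-86,40),(.4,[.53,-.13,.26],-86,45))
E
```

```text
from [ 0.527  -0.2182  0.1551] -86.2 t 46.85 open 0.444 F [-0.2 -0.3 -0. ]
[[0.4,[1,0,-37],0.0],[0.4,[0,0,-38],0.0],[0.4,[3,-29,-10],0.0],[0.4,[2,-30,-10],0.0],[0.4,[3,-29,-10],0.0]]
end [ 0.5301 -0.1298  0.2601] -86.2
```

Call:
servo_tool([
  [0.4, [0, 0, -40], 0],
  [0.4, [10, 0, -40], 0],
  [0.4, [55, 0, 0], 0],
  [0.4, [0, 0, 40], 0],
  [0.4, [0, 0, 39], 0],
])

```text
time_s: 47.48
position: [0.5926, -0.2141, 0.1552]
tcp_rot: [[0.998, 0.067, -0.001], [0.067, -0.998, 0.0], [-0.001, -0.0, -1.0]]
force: [-0.7, 0.1, -0.4]
opening: 0.599
```

Call:
servo_tool([
  [0.4, [0, 0, 0], 0],
  [0.4, [0, 0, 0], 0],
  [0.4, [0, 0, 0], 0],
])

```text
time_s: 47.85
position: [0.5938, -0.2151, 0.1585]
tcp_rot: [[0.998, 0.066, 0.003], [0.066, -0.998, -0.002], [0.003, 0.002, -1.0]]
force: [0.1, 1.1, 0.3]
opening: 0.602
```

Second stroke; z is 3 mm high, start a touch lower.

Call:
servo_tool([
  [1, [0, 0, 2], 0],
  [1, [0, 0, 0], 0],
  [1, [0, 0, 0], 0],
  [1, [0, 0, 0], 0],
  [1, [0, 0, 0], 0],
])

```text
time_s: 48.48
position: [0.5928, -0.2146, 0.1548]
tcp_rot: [[0.998, 0.067, 0.0], [0.067, -0.998, -0.001], [0.0, 0.001, -1.0]]
force: [-0.4, -1.6, 1.8]
opening: 0.296
```

Call:
servo_tool([
  [1, [-6, 0, -3], 0],
  [1, [-6, 0, -2], 0],
  [1, [-7, 0, -1], 0],
  [1, [-6, 0, -1], 0],
  [1, [-7, 0, 0], 0],
])

```text
time_s: 49.1
position: [0.5667, -0.2166, 0.1624]
tcp_rot: [[0.998, 0.065, 0.014], [0.065, -0.998, -0.001], [0.014, 0.002, -1.0]]
force: [12.2, 3.2, -3.1]
opening: 0.299
```

Call:
servo_tool([
  [1, [-7, 0, 0], 0],
  [1, [-6, 0, 1], 0],
  [1, [-7, 0, 1], 0],
  [1, [-6, 0, 2], 0],
  [1, [-6, 0, 3], 0],
])

```text
time_s: 49.72
position: [0.5355, -0.2189, 0.1583]
tcp_rot: [[0.998, 0.065, 0.016], [0.065, -0.998, -0.003], [0.016, 0.004, -1.0]]
force: [7.8, 5.2, 13.0]
opening: 0.294
```

Call:
servo_tool([
  [1, [0, 0, 0], 0],
  [0.7, [0, 0, 0], 0],
  [0.4, [0, 0, 0], 0],
  [0.4, [0, 0, -40], 0],
  [0.4, [0, 0, -40], 0],
])

```text
time_s: 50.35
position: [0.5274, -0.2179, 0.2342]
tcp_rot: [[0.998, 0.066, -0.004], [0.066, -0.998, 0.002], [-0.004, -0.002, -1.0]]
force: [1.0, -0.6, -0.5]
opening: 0.542
```

Call:
servo_tool([
  [0.4, [0, 0, -40], 0],
  [0.4, [0, 0, -20], 0],
  [0.4, [0, 0, 0], 0],
  [0.4, [0, 0, 0], 0],
  [0.4, [0, 0, 0], 0],
])

```text
time_s: 50.98
position: [0.528, -0.218, 0.2928]
tcp_rot: [[0.998, 0.066, -0.003], [0.066, -0.998, 0.002], [-0.003, -0.002, -1.0]]
force: [0.2, -0.8, 0.1]
opening: 0.598
```

```bash
python3 - <<'E'
from h import *
print(st()[1:]);save('wrist','w23');p,d=save('scene','s23')
cv2.imwrite('pics/s23c.png',cv2.resize(p[220:310,130:290],None,fx=5,fy=5,interpolation=cv2.INTER_CUBIC))
E
```

```text
(array([ 0.52796646, -0.21803336,  0.29280754]), np.float64(-86.19782056520584))
```

View pics/w23.png

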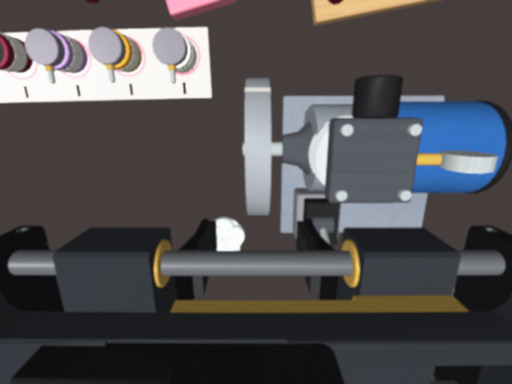

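View pics/s23c.png

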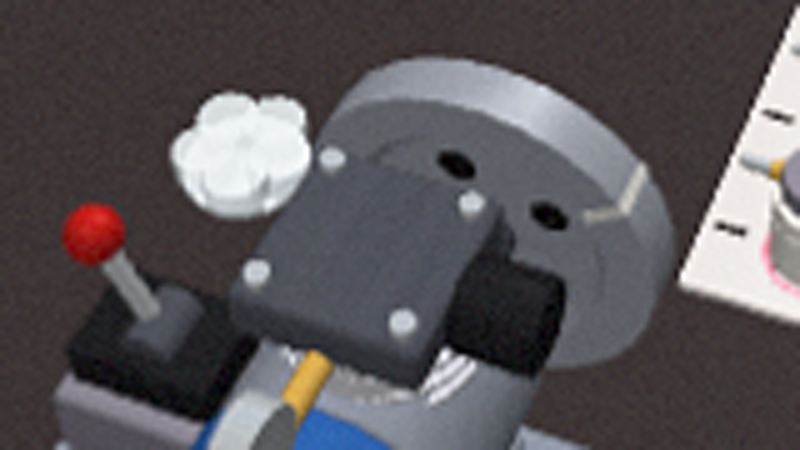

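```bash
python3 - <<'E'
from h import *
for q,o in[((255.2,262),-.013),((247,262.8),-.013),((258,252.6),.013)]: print(wheel_angle(q,'scene',off=o))
# predicted marks for angles
ex=np.array([np.cos(HY),np.sin(HY),0]);ey=np.array([-np.sin(HY),np.cos(HY),0])
for th in(-1.3,-1.1,-1.0,-.9,-.8,-.7,-.5):
  X=[HUB+.085*(-np.sin(th)*ex+np.array([0,0,np.cos(th)]))+o*ey for o in(-.013,.013)]
  print(th,proj('scene',X).round(1).tolist())
E
```

```text
(np.float64(-0.9324179534015802), np.float64(0.08823799790172002))
(np.float64(-0.9014635589020744), np.float64(0.06675418135801214))
(np.float64(-0.900863569998742), np.float64(0.08580318329405212))
-1.3 [[259.6, 272.6], [263.8, 263.8]]
-1.1 [[257.2, 267.0], [261.4, 258.2]]
-1.0 [[255.4, 264.1], [259.7, 255.4]]
-0.9 [[253.3, 261.3], [257.7, 252.6]]
-0.8 [[250.9, 258.5], [255.4, 249.9]]
-0.7 [[248.2, 255.9], [252.7, 247.3]]
-0.5 [[242.1, 250.9], [246.8, 242.3]]
```

Call:
servo_tool([
  [0.4, [40, 0, 20], 0],
  [0.4, [24, 0, 40], 0],
  [0.4, [0, 0, 40], 0],
  [0.4, [0, 0, 38], 0],
  [0.4, [0, 0, 0], 0],
])

```text
time_s: 51.7
position: [0.5902, -0.2128, 0.1527]
tcp_rot: [[0.998, 0.066, -0.008], [0.066, -0.998, 0.005], [-0.008, -0.005, -1.0]]
force: [-0.2, 0.4, 0.6]
opening: 0.6
```

Call:
servo_tool([
  [0.4, [0, 0, 0], 0],
  [0.4, [0, 0, 0], 0],
])

```text
time_s: 51.95
position: [0.594, -0.2151, 0.1587]
tcp_rot: [[0.998, 0.066, 0.004], [0.066, -0.998, -0.002], [0.003, 0.002, -1.0]]
force: [0.8, 0.6, -0.4]
opening: 0.598
```

Call:
servo_tool([
  [1, [0, 0, 1], 0],
  [1, [0, 0, 0], 0],
  [1, [0, 0, 0], 0],
  [1, [0, 0, 0], 0],
  [1, [0, 0, 0], 0],
])

```text
time_s: 52.58
position: [0.5928, -0.2146, 0.1558]
tcp_rot: [[0.998, 0.067, 0.0], [0.067, -0.998, -0.001], [0.0, 0.001, -1.0]]
force: [-0.8, -1.1, 1.4]
opening: 0.294
```

Call:
servo_tool([
  [1, [-6, 0, -3], 0],
  [1, [-6, 0, -2], 0],
  [1, [-7, 0, -1], 0],
  [1, [-6, 0, -1], 0],
  [1, [-7, 0, 0], 0],
])

```text
time_s: 53.2
position: [0.5681, -0.2165, 0.1633]
tcp_rot: [[0.998, 0.064, 0.017], [0.064, -0.998, -0.001], [0.017, 0.002, -1.0]]
force: [18.1, 3.7, -6.9]
opening: 0.294
```

Call:
servo_tool([
  [1, [-7, 0, 0], 0],
  [1, [-6, 0, 1], 0],
  [1, [-7, 0, 1], 0],
  [1, [-6, 0, 2], 0],
  [1, [0, 0, 0], 0],
])

```text
time_s: 53.82
position: [0.5488, -0.2181, 0.1629]
tcp_rot: [[0.998, 0.062, 0.033], [0.062, -0.998, -0.003], [0.032, 0.005, -0.999]]
force: [24.9, 8.9, 1.9]
opening: 0.298
```

```bash
python3 - <<'E'
from h import *
print(st()[1:],bot.read_state()['force']);save('wrist','w24');p,d=save('scene','s24')
cv2.imwrite('pics/s24c.png',cv2.resize(p[220:310,130:290],None,fx=5,fy=5,interpolation=cv2.INTER_CUBIC))
E
```

```text
(array([ 0.54882924, -0.21808619,  0.16293087]), np.float64(-86.45132931181172)) [24.85862945  8.94069648  1.91415677]
```

View pics/s24c.png

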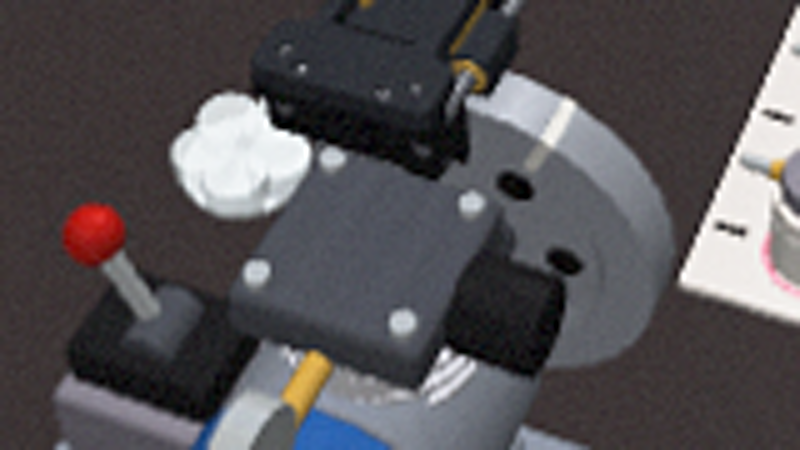

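Call:
servo_tool([
  [0.7, [6, 0, 0], 0],
  [0.4, [0, 0, 0], 0],
  [0.4, [0, 0, 0], 0],
  [0.4, [0, 0, 0], 0],
])

```text
time_s: 54.42
position: [0.5398, -0.2175, 0.1579]
tcp_rot: [[0.998, 0.066, -0.002], [0.066, -0.998, 0.001], [-0.002, -0.001, -1.0]]
force: [0.4, -0.1, 0.5]
opening: 0.541
```

```bash
python3 - <<'E'
from h import *
print(st()[1:],bot.read_state()['force']);p,d=save('scene','s25')
cv2.imwrite('pics/s25c.png',cv2.resize(p[220:310,130:290],None,fx=5,fy=5,interpolation=cv2.INTER_CUBIC))
u=st()[1].copy();u[2]=.24
a=wpt(25); up=a.copy(); up[2]=.24
plan((.4,u,-86,45),(.4,up,-86,45),(.4,a,-86,45))
E
```

```text
(array([ 0.53975869, -0.21749225,  0.15785655]), np.float64(-86.21665945841238)) [ 0.40983767 -0.06628619  0.46164516]
from [ 0.5399 -0.2176  0.1579] -86.2 t 54.475 open 0.567 F [-0.5  1.2  0.3]
[[0.4,[0,0,-41],0.0],[0.4,[0,0,-41],0.0],[0.4,[26,0,0],0.0],[0.4,[27,-1,0],0.0],[0.4,[0,0,42],0.0]]
[[0.4,[0,0,43],0.0]]
end [ 0.5927 -0.2131  0.1549] -86.2
```

View pics/s25c.png

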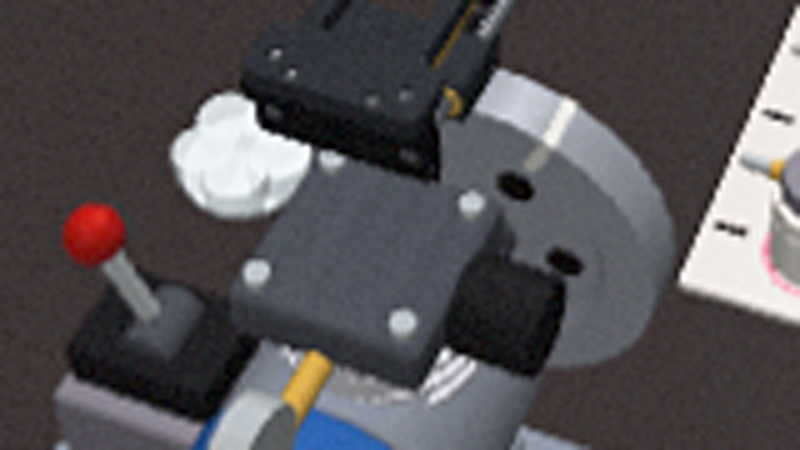

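Call:
servo_tool([
  [0.4, [0, 0, -41], 0],
  [0.4, [0, 0, -41], 0],
  [0.4, [26, 0, 0], 0],
  [0.4, [27, 0, 0], 0],
  [0.4, [0, 0, 42], 0],
])

```text
time_s: 55.1
position: [0.5979, -0.216, 0.2014]
tcp_rot: [[0.998, 0.067, 0.009], [0.067, -0.998, -0.005], [0.009, 0.006, -1.0]]
force: [-0.5, -1.3, -0.7]
opening: 0.598
```

Call:
servo_tool([
  [0.4, [0, 0, 43], 0],
  [0.4, [0, 0, 0], 0],
  [0.4, [0, 0, 0], 0],
  [0.4, [0, 0, 0], 0],
])

```text
time_s: 55.6
position: [0.595, -0.2151, 0.1578]
tcp_rot: [[0.998, 0.066, 0.004], [0.066, -0.998, -0.002], [0.003, 0.002, -1.0]]
force: [0.3, -0.2, 0.3]
opening: 0.601
```

Call:
servo_tool([
  [1, [0, 0, 0], 0],
  [1, [0, 0, 0], 0],
  [1, [0, 0, 0], 0],
  [1, [0, 0, 0], 0],
  [1, [0, 0, 0], 0],
])

```text
time_s: 56.22
position: [0.5939, -0.2146, 0.1558]
tcp_rot: [[0.998, 0.067, 0.0], [0.067, -0.998, -0.001], [0.0, 0.001, -1.0]]
force: [-1.0, -1.3, 2.1]
opening: 0.299
```

Call:
servo_tool([
  [1, [-6, 0, -3], 0],
  [1, [-6, 0, -2], 0],
  [1, [-7, 0, -1], 0],
  [1, [-6, 0, -1], 0],
  [1, [0, 0, 0], 0],
])

```text
time_s: 56.85
position: [0.5788, -0.2158, 0.1616]
tcp_rot: [[0.998, 0.064, 0.022], [0.064, -0.998, -0.001], [0.022, 0.003, -1.0]]
force: [23.2, 3.4, -18.3]
opening: 0.296
```

```bash
python3 - <<'E'
from h import *
print(st()[1:],bot.read_state()['force']);p,d=save('scene','s26')
cv2.imwrite('pics/s26c.png',cv2.resize(p[220:310,130:290],None,fx=5,fy=5,interpolation=cv2.INTER_CUBIC))
E
```

```text
(array([ 0.57883414, -0.21582529,  0.16157365]), np.float64(-86.33692853008232)) [ 23.19471837   3.42251301 -18.30687003]
```

View pics/s26c.png

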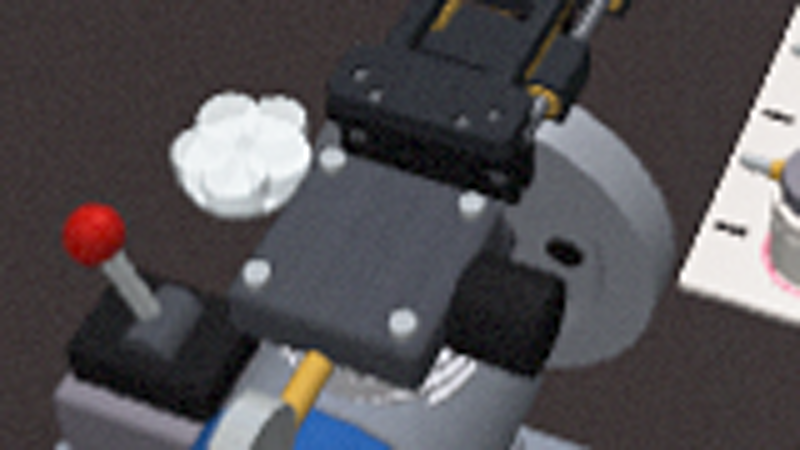

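Call:
servo_tool([
  [1, [-6, 0, 0], 0],
  [1, [-6, 0, 0], 0],
  [1, [0, 0, 0], 0],
])

```text
time_s: 57.28
position: [0.5697, -0.2165, 0.1633]
tcp_rot: [[0.998, 0.063, 0.029], [0.063, -0.998, -0.002], [0.029, 0.004, -1.0]]
force: [27.3, 5.5, -14.5]
opening: 0.297
```

Call:
servo_tool([
  [1, [-6, 0, 0], 0],
  [1, [-4, 0, 1], 0],
  [1, [0, 0, 0], 0],
  [1, [0, 0, 0], 0],
])

```text
time_s: 57.78
position: [0.5613, -0.2172, 0.164]
tcp_rot: [[0.998, 0.062, 0.033], [0.062, -0.998, -0.003], [0.032, 0.005, -0.999]]
force: [27.0, 7.4, -9.5]
opening: 0.298
```

```bash
python3 - <<'E'
from h import *
print(st()[1:],bot.read_state()['force']);p,d=save('scene','s27')
cv2.imwrite('pics/s27c.png',cv2.resize(p[220:310,130:290],None,fx=5,fy=5,interpolation=cv2.INTER_CUBIC));save('wrist','w27')
E
```

```text
(array([ 0.56133052, -0.21721719,  0.16396613]), np.float64(-86.42406067508834)) [26.96247839  7.37273049 -9.45353879]
```

View pics/s27c.png

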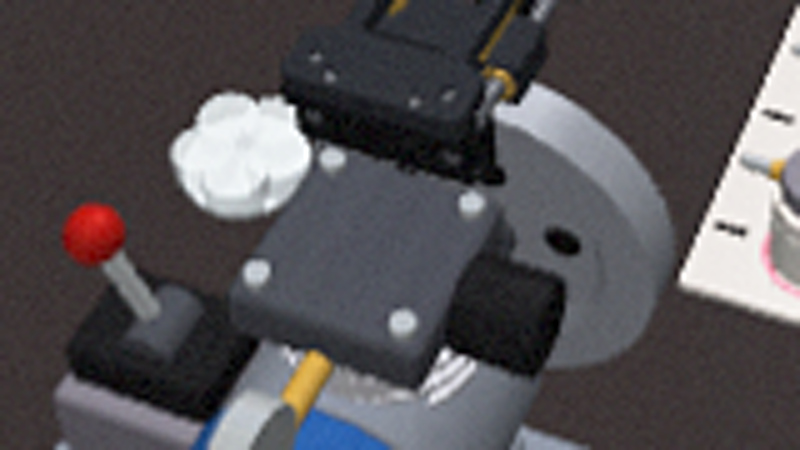

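View pics/w27.png

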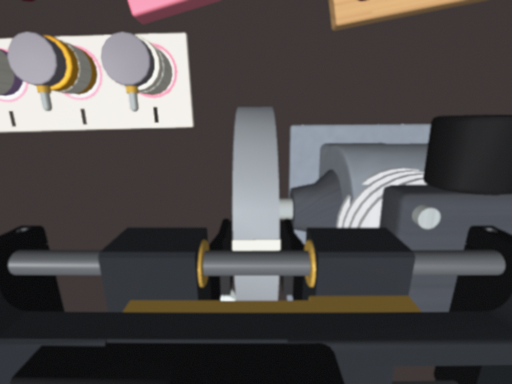

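```bash
cat >> h.py <<'E'
def mark_rows(ths,s=None):
    ex=np.array([np.cos(HY),np.sin(HY),0])
    for th in ths:
        X=HUB+.085*(-np.sin(th)*ex+np.array([0,0,np.cos(th)])); print(round(th,2),proj('wrist',X,s).round(1))
E
python3 - <<'E'
from h import *
mark_rows(np.arange(-.5,.4,.1))
p=cv2.imread('pics/w27.png');cv2.imwrite('pics/w27c.png',cv2.resize(p[200:310,200:320],None,fx=5,fy=5,interpolation=cv2.INTER_CUBIC))
E
```

```text
-0.5 [[255.7 180.7]]
-0.4 [[255.8 195.4]]
-0.3 [[255.9 210.6]]
-0.2 [[256.  225.9]]
-0.1 [[256.1 240.8]]
-0.0 [[256.2 254.9]]
0.1 [[256.3 268. ]]
0.2 [[256.4 279.7]]
0.3 [[256.4 289.8]]
```

View pics/w27c.png

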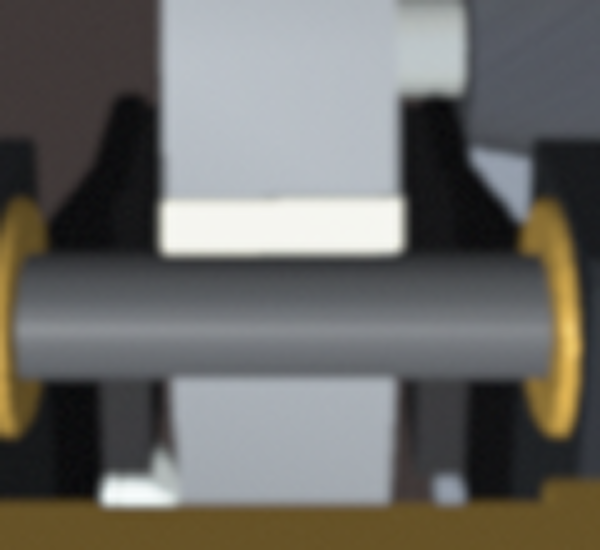

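Call:
servo_tool([
  [1, [-4, 0, 1], 0],
  [1, [0, 0, 0], 0],
  [1, [0, 0, 0], 0],
])

```text
time_s: 58.25
position: [0.5583, -0.2174, 0.1639]
tcp_rot: [[0.997, 0.062, 0.035], [0.062, -0.998, -0.003], [0.035, 0.005, -0.999]]
force: [28.3, 9.2, -4.9]
opening: 0.296
```

Call:
servo_tool([
  [1, [-4, 0, 0], 0],
  [1, [0, 0, 0], 0],
  [1, [0, 0, 0], 0],
])

```text
time_s: 58.62
position: [0.5542, -0.2177, 0.1638]
tcp_rot: [[0.997, 0.062, 0.035], [0.062, -0.998, -0.003], [0.034, 0.005, -0.999]]
force: [28.6, 8.6, -4.1]
opening: 0.294
```

```bash
python3 - <<'E'
from h import *
s=bot.read_state();print(st()[1:],s['force']);p,d=save('wrist','w28')
mark_rows([-.1,0,.1,.2,.3],s)
cv2.imwrite('pics/w28c.png',cv2.resize(p[200:310,200:320],None,fx=5,fy=5,interpolation=cv2.INTER_CUBIC))
E
```

```text
(array([ 0.55423329, -0.21773648,  0.1638052 ]), np.float64(-86.44505732448079)) [28.61111953  8.63072172 -4.14520373]
-0.1 [[256.  228.9]]
0 [[256.1 243.3]]
0.1 [[256.2 256.8]]
0.2 [[256.3 268.9]]
0.3 [[256.4 279.4]]
```

View pics/w28c.png

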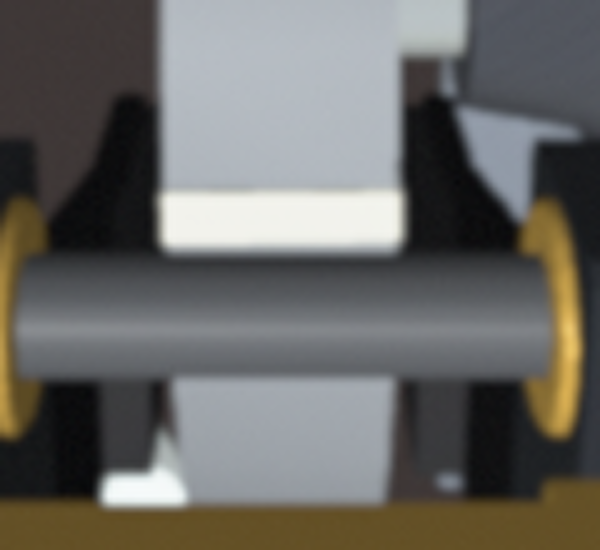

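Call:
servo_tool([
  [1, [-3, 0, 0], 0],
  [1, [0, 0, 0], 0],
  [1, [0, 0, 0], 0],
])

```text
time_s: 59.05
position: [0.551, -0.218, 0.1636]
tcp_rot: [[0.997, 0.062, 0.034], [0.062, -0.998, -0.003], [0.034, 0.005, -0.999]]
force: [28.9, 7.8, -5.5]
opening: 0.297
```

Call:
servo_tool([
  [1, [-3, 0, 0], 0],
  [1, [0, 0, 0], 0],
  [1, [0, 0, 0], 0],
])

```text
time_s: 59.42
position: [0.5472, -0.2183, 0.1633]
tcp_rot: [[0.998, 0.062, 0.032], [0.062, -0.998, -0.003], [0.032, 0.005, -0.999]]
force: [27.2, 7.6, -6.3]
opening: 0.298
```

```bash
python3 - <<'E'
from h import *
s=bot.read_state();print(st()[1:],s['force'],s['moment']);p,d=save('wrist','w29');q,d=save('scene','s29')
mark_rows([-.1,0,.1,.2,.3],s)
cv2.imwrite('pics/w29c.png',cv2.resize(p[200:310,200:320],None,fx=5,fy=5,interpolation=cv2.INTER_CUBIC))
cv2.imwrite('pics/s29c.png',cv2.resize(q[220:310,130:290],None,fx=5,fy=5,interpolation=cv2.INTER_CUBIC))
E
```

```text
(array([ 0.5471842 , -0.21825163,  0.16325027]), np.float64(-86.43809162012815)) [27.22263967  7.58342394 -6.26851852] [ 1.5010639  -4.7112608   0.20919957]
-0.1 [[255.8 217.2]]
0 [[255.9 232.1]]
0.1 [[256.1 245.9]]
0.2 [[256.1 258.4]]
0.3 [[256.2 269.3]]
```

View pics/w29c.png

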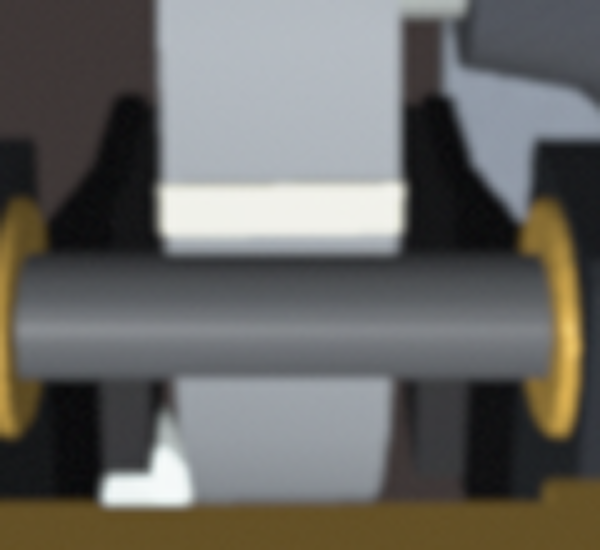

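View pics/s29c.png

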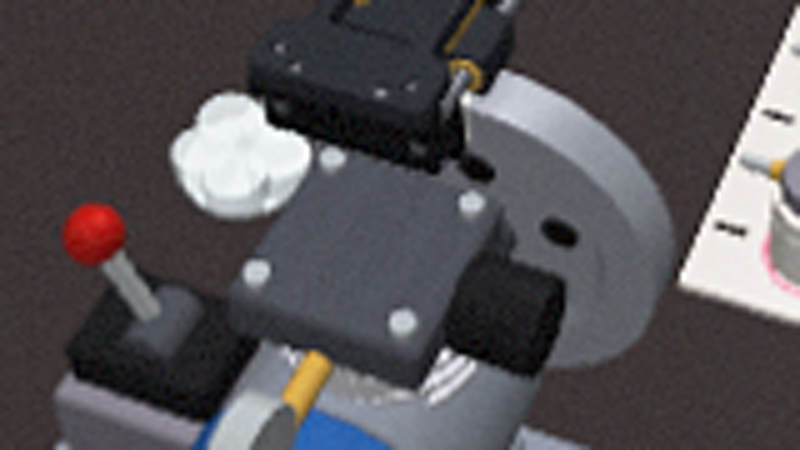

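Call:
servo_tool([
  [1, [-2, 0, 0], 0],
  [1, [0, 0, 0], 0],
  [1, [0, 0, 0], 0],
])

```text
time_s: 59.9
position: [0.5457, -0.2183, 0.1631]
tcp_rot: [[0.998, 0.062, 0.033], [0.062, -0.998, -0.003], [0.033, 0.005, -0.999]]
force: [29.0, 8.7, -8.6]
opening: 0.297
```

Call:
servo_tool([
  [1, [-2, 0, 0], 0],
  [1, [0, 0, 0], 0],
  [1, [0, 0, 0], 0],
])

```text
time_s: 60.28
position: [0.5434, -0.2185, 0.1628]
tcp_rot: [[0.998, 0.062, 0.032], [0.062, -0.998, -0.003], [0.032, 0.005, -0.999]]
force: [28.5, 7.9, -9.7]
opening: 0.297
```

```bash
python3 - <<'E'
from h import *
s=bot.read_state();print(st()[1:],s['force'],s['moment']);p,d=save('wrist','w30')
mark_rows([-.1,0,.1,.2,.3],s)
cv2.imwrite('pics/w30c.png',cv2.resize(p[200:310,200:320],None,fx=5,fy=5,interpolation=cv2.INTER_CUBIC))
E
```

```text
(array([ 0.54340777, -0.21851722,  0.16276681]), np.float64(-86.45546625852384)) [28.45025391  7.87211206 -9.68596237] [ 1.47472291 -4.97789584  0.20820305]
-0.1 [[255.8 210.9]]
0 [[255.9 225.9]]
0.1 [[256. 240.]]
0.2 [[256.1 252.7]]
0.3 [[256.2 263.9]]
```

View pics/w30c.png

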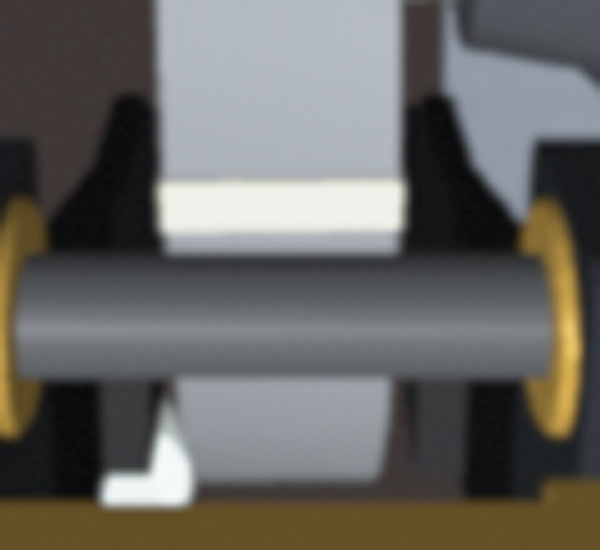

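Call:
servo_tool([
  [1, [-2, 0, 1], 0],
  [1, [0, 0, 0], 0],
  [1, [0, 0, 0], 0],
])

```text
time_s: 60.7
position: [0.5413, -0.2187, 0.1624]
tcp_rot: [[0.998, 0.062, 0.032], [0.062, -0.998, -0.003], [0.032, 0.005, -0.999]]
force: [27.3, 9.3, -6.8]
opening: 0.299
```

Call:
servo_tool([
  [1, [-2, 0, 1], 0],
  [1, [0, 0, 0], 0],
  [1, [0, 0, 0], 0],
])

```text
time_s: 61.08
position: [0.5386, -0.2189, 0.1617]
tcp_rot: [[0.998, 0.062, 0.031], [0.062, -0.998, -0.003], [0.031, 0.005, -1.0]]
force: [25.2, 8.6, -3.4]
opening: 0.295
```

```bash
python3 - <<'E'
from h import *
s=bot.read_state();print(st()[1:],s['force'],s['moment']);p,d=save('wrist','w31')
mark_rows([-.1,0,.1,.2,.3],s)
cv2.imwrite('pics/w31.png',p)
cv2.imwrite('pics/w31c.png',cv2.resize(p[200:310,200:320],None,fx=5,fy=5,interpolation=cv2.INTER_CUBIC))
E
```

```text
(array([ 0.53859257, -0.21887628,  0.16174958]), np.float64(-86.44013476178557)) [25.15613989  8.56043216 -3.37341854] [ 1.56842436 -4.3549186   0.24540418]
-0.1 [[255.7 203. ]]
0 [[255.8 218.3]]
0.1 [[255.9 232.7]]
0.2 [[256.  245.8]]
0.3 [[256.1 257.3]]
```

View pics/w31c.png

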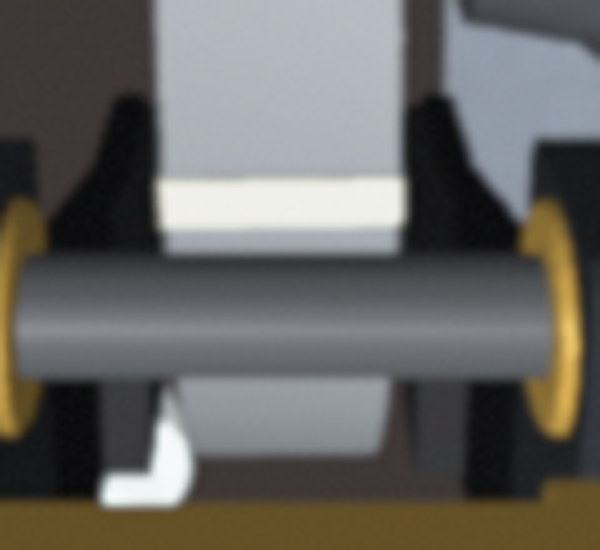

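Call:
servo_tool([
  [1, [4, 0, 0], 0],
  [1, [4, 0, 0], 0],
  [1, [0, 0, 0], 0],
  [1, [0, 0, 0], 0],
])

```text
time_s: 61.62
position: [0.5385, -0.2187, 0.1617]
tcp_rot: [[0.998, 0.065, 0.013], [0.065, -0.998, -0.003], [0.013, 0.003, -1.0]]
force: [6.7, 2.5, 8.4]
opening: 0.295
```

```bash
python3 - <<'E'
from h import *
s=bot.read_state();print(st()[1:],s['force'],s['moment']);p,d=save('wrist','w32')
mark_rows([0,.1,.2,.3],s)
cv2.imwrite('pics/w32c.png',cv2.resize(p[200:310,200:320],None,fx=5,fy=5,interpolation=cv2.INTER_CUBIC))
E
```

```text
(array([ 0.53847195, -0.21874925,  0.16169309]), np.float64(-86.25111465944316)) [6.72319262 2.54150208 8.41275612] [ 0.61970112 -1.21371433  0.22725336]
0 [[256.1 219.3]]
0.1 [[256.2 233.5]]
0.2 [[256.2 246.4]]
0.3 [[256.2 257.8]]
```

View pics/w32c.png

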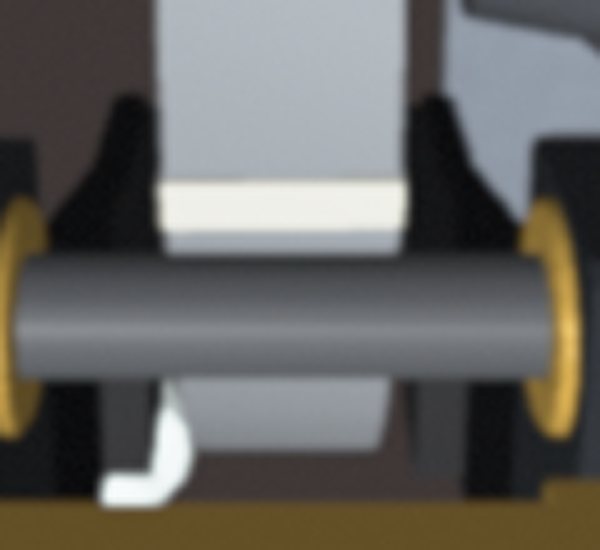

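Call:
servo_tool([
  [1, [2, 0, 0], 0],
  [0.7, [0, 0, 0], 0],
  [0.4, [0, 0, 0], 0],
  [0.4, [0, 0, 0], 0],
  [0.4, [0, 0, -30], 0],
])

```text
time_s: 62.3
position: [0.5326, -0.2168, 0.186]
tcp_rot: [[0.998, 0.066, -0.007], [0.066, -0.998, 0.004], [-0.006, -0.005, -1.0]]
force: [-0.4, -0.1, -0.1]
opening: 0.542
```

Call:
servo_tool([
  [0.4, [0, 0, -40], 0],
  [0.4, [0, 0, -45], 0],
  [0.4, [-45, 0, -15], 0],
  [0.8, [-45, 0, 0], 0],
  [1, [-45, 0, 0], 0],
])

```text
time_s: 62.92
position: [0.3985, -0.2268, 0.2882]
tcp_rot: [[0.998, 0.067, -0.001], [0.067, -0.998, 0.001], [-0.001, -0.001, -1.0]]
force: [-0.5, -0.9, -0.5]
opening: 0.452
```

Call:
servo_tool([
  [1, [0, 0, 0], 0],
  [1, [0, 0, 0], 0],
  [1, [0, 0, 0], 0],
])

```text
time_s: 63.3
position: [0.4012, -0.2274, 0.2884]
tcp_rot: [[0.998, 0.067, 0.0], [0.067, -0.998, -0.0], [0.0, 0.0, -1.0]]
force: [-0.5, -0.2, 0.5]
opening: 0.116
```

```bash
python3 - <<'E'
from h import *
s=bot.read_state();print(st()[1:],s['force']);p,d=save('wrist','w33');q,d2=save('scene','s33');save('top','t33')
mark_rows([0,.1,.2,.3,.4],s)
cv2.imwrite('pics/s33c.png',cv2.resize(q[220:310,130:290],None,fx=5,fy=5,interpolation=cv2.INTER_CUBIC))
ex=np.array([np.cos(HY),np.sin(HY),0]);ey=np.array([-np.sin(HY),np.cos(HY),0])
for th in(-.1,0,.1,.2,.3,.4):
  X=[HUB+.085*(-np.sin(th)*ex+np.array([0,0,np.cos(th)]))+o*ey for o in(-.013,.013)]
  print(th,((proj('scene',X)-[130,220]+.4)*5).round(0).tolist())
E
```

```text
(array([ 0.40115386, -0.22737288,  0.28841511]), np.float64(-86.1563665588128)) [-0.46019185 -0.19687636  0.45974245]
0 [[257.   12.8]]
0.1 [[257.   24.1]]
0.2 [[257.   35.4]]
0.3 [[257.   46.4]]
0.4 [[257.   56.8]]
-0.1 [[492.0, 118.0], [517.0, 76.0]]
0 [[473.0, 112.0], [498.0, 70.0]]
0.1 [[455.0, 106.0], [481.0, 65.0]]
0.2 [[437.0, 103.0], [463.0, 62.0]]
0.3 [[420.0, 101.0], [446.0, 60.0]]
0.4 [[403.0, 100.0], [429.0, 60.0]]
```

View pics/w33.png

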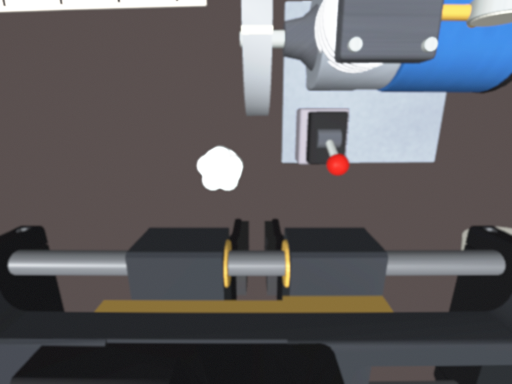

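View pics/s33c.png

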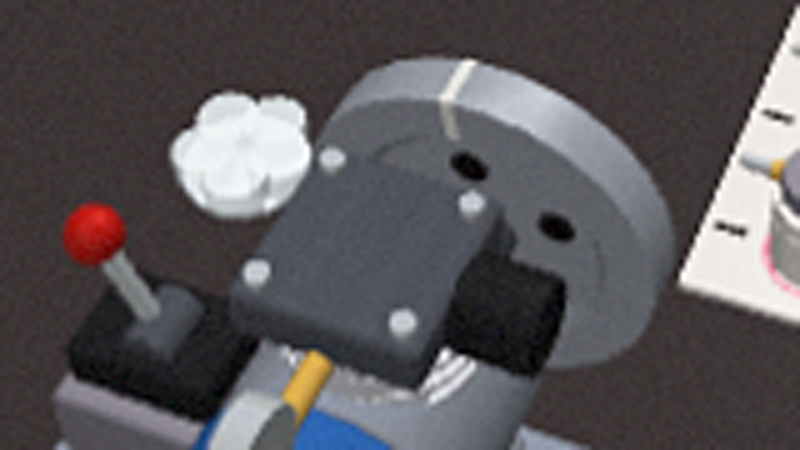

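```bash
python3 - <<'E'
from h import *
p=cv2.imread('pics/w33.png'); hsv=cv2.cvtColor(p,cv2.COLOR_BGR2HSV); m=cv2.inRange(hsv,(0,150,120),(8,255,255))|cv2.inRange(hsv,(174,150,120),(179,255,255))
v,u=np.where(m); print(u.min(),u.max(),v.min(),v.max()); c=((u.min()+u.max())/2,(v.min()+v.max())/2)
B=ray_at_z('wrist',c,.1347); print(B)
P=cloud_w(np.load('pics/w33.npy'),bot.read_state()); Q=P[m]; print(np.nanmedian(Q,0),np.nanmax(Q[:,2]))
ex=np.array([np.cos(HY),np.sin(HY),0])
print('pivot',B+ex*.0288,'end',B+ex*.0575)
for q in[(300,110),(348,110),(325,160),(330,135),(283,162)]: print(q,np.round(P[q[1],q[0]],3))
E
```

```text
bash:  3428 Killed                     python3 - <<'E'
from h import *
p=cv2.imread('pics/w33.png'); hsv=cv2.cvtColor(p,cv2.COLOR_BGR2HSV); m=cv2.inRange(hsv,(0,150,120),(8,255,255))|cv2.inRange(hsv,(174,150,120),(179,255,255))
v,u=np.where(m); print(u.min(),u.max(),v.min(),v.max()); c=((u.min()+u.max())/2,(v.min()+v.max())/2)
B=ray_at_z('wrist',c,.1347); print(B)
P=cloud_w(np.load('pics/w33.npy'),bot.read_state()); Q=P[m]; print(np.nanmedian(Q,0),np.nanmax(Q[:,2]))
ex=np.array([np.cos(HY),np.sin(HY),0])
print('pivot',B+ex*.0288,'end',B+ex*.0575)
for q in[(300,110),(348,110),(325,160),(330,135),(283,162)]: print(q,np.round(P[q[1],q[0]],3))
E
```

Odd: killed. Retry once.

```bash
free -m | head -2; timeout 120 python3 - <<'E'
from h import *
s=bot.read_state(); print(s['time_s'],np.round(s['position'],4))
p=cv2.imread('pics/w33.png'); hsv=cv2.cvtColor(p,cv2.COLOR_BGR2HSV); m=cv2.inRange(hsv,(0,150,120),(8,255,255))|cv2.inRange(hsv,(174,150,120),(179,255,255))
v,u=np.where(m>0); print(u.min(),u.max(),v.min(),v.max()); c=((u.min()+u.max())/2,(v.min()+v.max())/2)
B=ray_at_z('wrist',c,.1347); print(B)
P=cloud_w(np.load('pics/w33.npy'),s); Q=P[m>0]; print(np.nanmedian(Q,0),np.nanmax(Q[:,2]))
ex=np.array([np.cos(HY),np.sin(HY),0])
print('pivot',B+ex*.0288,'end',B+ex*.0575)
for q in[(300,110),(348,110),(325,160),(330,135),(283,162)]: print(q,np.round(P[q[1],q[0]],3))
E
```

```text
total        used        free      shared  buff/cache   available
Mem:            8012         627        7506          12          37        7385
63.45 [ 0.4009 -0.2271  0.2883]
326 348 154 175
[ 0.42607345 -0.32024578  0.1347    ]
[ 0.42747936 -0.31741696  0.14554575] 0.1503855291466546
pivot [ 0.4548033  -0.31823679  0.1347    ] end [ 0.48343339 -0.31623478  0.1347    ]
(300, 110) [ 0.487 -0.282  0.056]
(348, 110) [ 0.491 -0.347  0.061]
(325, 160) [ 0.423 -0.319  0.084]
(330, 135) [ 0.457 -0.318  0.095]
(283, 162) [ 0.405 -0.269  0.017]
```

```bash
timeout 60 python3 - <<'E'
from h import *
plan((1,[.382,-.32,.288],-86,45),(1,[.382,-.32,.129],-86,40),(1,[.464,-.3165,.129],-86,14))
E
```

```text
from [ 0.4009 -0.2271  0.2883] -86.1 t 63.45 open 0.026 F [-0.9  0.4  0.2]
[[1,[-8,30,0],0.0],[1,[-9,31,0],0.0],[1,[-8,30,0],0.0],[1,[0,0,40],0.0],[1,[0,0,40],0.0]]
[[1,[0,0,39],0.0],[1,[0,0,40],0.0],[1,[14,0,0],0.0],[1,[13,1,0],0.0],[1,[14,0,0],0.0]]
[[1,[14,1,0],0.0],[1,[13,0,0],0.0],[1,[14,0,0],0.0]]
end [ 0.464  -0.3161  0.1293] -86.1
```

Call:
servo_tool([
  [1, [-8, 30, 0], 0],
  [1, [-9, 31, 0], 0],
  [1, [-8, 30, 0], 0],
  [1, [0, 0, 40], 0],
  [1, [0, 0, 40], 0],
])

```text
time_s: 64.08
position: [0.3819, -0.3206, 0.2078]
tcp_rot: [[0.998, 0.066, 0.001], [0.066, -0.998, -0.002], [0.001, 0.002, -1.0]]
force: [-0.2, -0.0, -0.5]
opening: 0.004
```

Call:
servo_tool([
  [1, [0, 0, 39], 0],
  [1, [0, 0, 40], 0],
  [1, [0, 0, 0], 0],
  [1, [0, 0, 0], 0],
  [1, [0, 0, 0], 0],
])

```text
time_s: 64.7
position: [0.3823, -0.3206, 0.1312]
tcp_rot: [[0.998, 0.067, 0.002], [0.067, -0.998, -0.003], [0.002, 0.003, -1.0]]
force: [1.3, 0.7, -0.1]
opening: 0.004
```

Call:
servo_tool([
  [1, [14, 0, 0], 0],
  [1, [13, 1, 0], 0],
  [1, [14, 0, 0], 0],
  [1, [14, 0, 0], 0],
  [1, [0, 0, 0], 0],
])

```text
time_s: 65.32
position: [0.4379, -0.3169, 0.1294]
tcp_rot: [[0.998, 0.068, 0.001], [0.068, -0.998, -0.001], [0.001, 0.001, -1.0]]
force: [-0.4, -0.2, -0.5]
opening: 0.004
```

Call:
servo_tool([
  [1, [10, 0, 0], 0],
  [1, [9, 0, 0], 0],
  [1, [5, 0, 0], 0],
  [1, [0, 0, 0], 0],
  [1, [0, 0, 0], 0],
])

```text
time_s: 65.95
position: [0.4573, -0.3151, 0.1291]
tcp_rot: [[0.998, 0.068, -0.007], [0.068, -0.998, 0.001], [-0.006, -0.002, -1.0]]
force: [-8.0, -1.7, 0.8]
opening: 0.009
```

```bash
timeout 60 python3 - <<'E'
from h import *
s=bot.read_state();print(st()[1:],s['force']);p,d=save('scene','s34')
cv2.imwrite('pics/s34c.png',cv2.resize(p[220:310,130:290],None,fx=5,fy=5,interpolation=cv2.INTER_CUBIC))
save('wrist','w34')
E
```

```text
(array([ 0.45730507, -0.31510646,  0.12913336]), np.float64(-86.12176506409183)) [-7.97192794 -1.68460781  0.802472  ]
```

View pics/s34c.png

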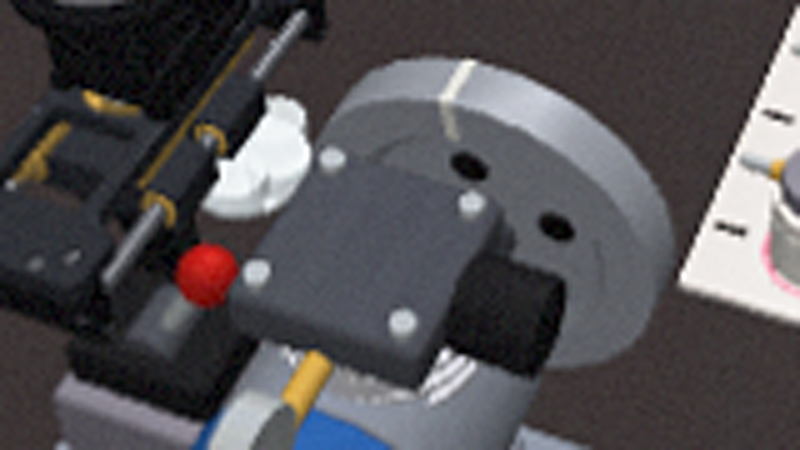

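View pics/w34.png

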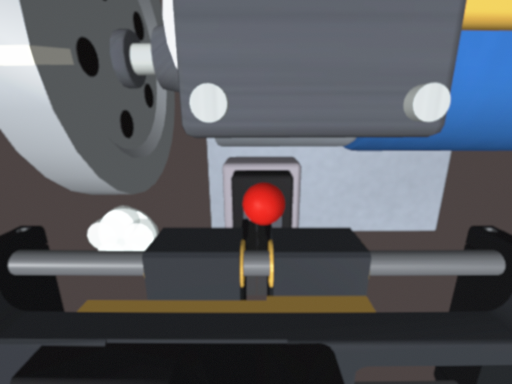

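Call:
servo_tool([
  [1, [-20, 0, 0], 0],
  [1, [-20, 0, 0], 0],
  [1, [-20, 0, -40], 0],
  [1, [0, 0, -45], 0],
  [1, [0, 0, -45], 0],
])

```text
time_s: 66.68
position: [0.4005, -0.3195, 0.2611]
tcp_rot: [[0.998, 0.066, 0.001], [0.066, -0.998, -0.0], [0.001, 0.0, -1.0]]
force: [1.4, -1.1, -0.0]
opening: 0.004
```

Call:
servo_tool([
  [0.5, [0, 0, -30], 0],
  [0, [0, 0, 0], 0],
  [0, [0, 0, 0], 0],
  [0, [0, 0, 0], 0],
])

```text
time_s: 67.18
position: [0.3998, -0.3185, 0.2879]
tcp_rot: [[0.998, 0.066, -0.002], [0.066, -0.998, 0.003], [-0.002, -0.003, -1.0]]
force: [-0.6, -0.6, -0.1]
opening: 0.374
```

```bash
timeout 60 python3 - <<'E'
from h import *
s=bot.read_state();print(st()[1:],s['force']);p,d=save('wrist','w35');q,_=save('scene','s35');t,_=save('top','t35')
cv2.imwrite('pics/t35c.png',cv2.resize(t[120:250,100:430],None,fx=2.4,fy=2.4,interpolation=cv2.INTER_CUBIC))
cv2.imwrite('pics/s35c.png',cv2.resize(q[170:310,130:350],None,fx=3.6,fy=3.6,interpolation=cv2.INTER_CUBIC))
m=cv2.inRange(cv2.cvtColor(p,cv2.COLOR_BGR2HSV),(0,150,120),(8,255,255))
v,u=np.where(m>0);
if len(u): print('ball',ray_at_z('wrist',((u.min()+u.max())/2,(v.min()+v.max())/2),.1347),u.min(),u.max(),v.min(),v.max())
E
```

```text
(array([ 0.39979181, -0.31854594,  0.28792648]), np.float64(-86.18987786805309)) [-0.64930417 -0.61030906 -0.07244203]
ball [ 0.48230962 -0.3165038   0.1347    ] 249 272 98 119
```

View pics/s35c.png

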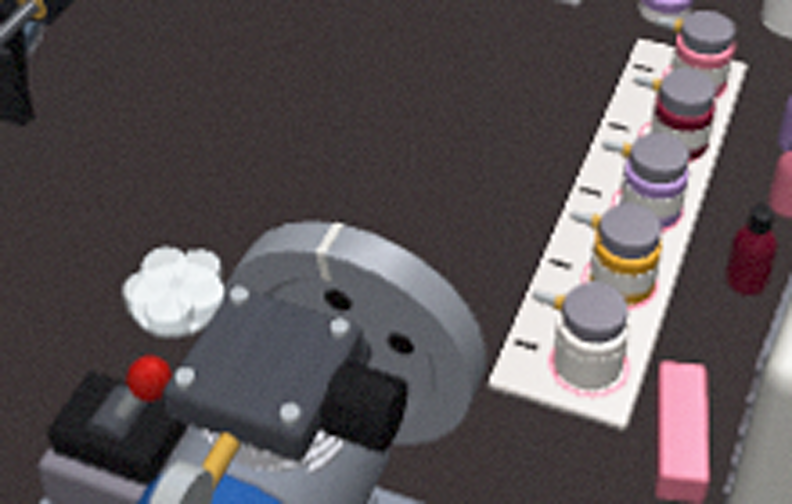

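View pics/t35c.png

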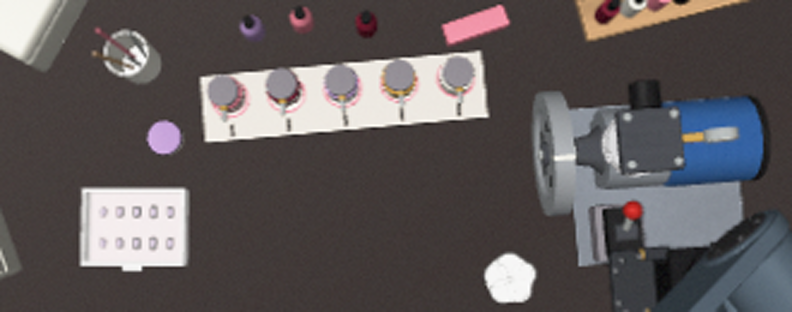

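```bash
timeout 60 python3 - <<'E'
from h import *
plan((0,[.58,.075,.28],-86,45))
E
```

```text
from [ 0.4    -0.3189  0.2884] -86.2 t 67.325 open 0.515 F [-0.5 -0.1 -0.6]
[[0,[21,-38,1],0.0],[0,[20,-38,1],0.0],[0,[21,-38,1],0.0],[0,[20,-38,0],0.0],[0,[21,-39,1],0.0]]
[[0,[20,-38,1],0.0],[0,[21,-38,1],0.0],[0,[21,-38,1],0.0],[0,[20,-38,1],0.0],[0,[21,-38,0],0.0]]
end [0.5803 0.0749 0.2804] -86.2
```

Call:
servo_tool([
  [0, [21, -38, 1], 0],
  [0, [20, -38, 1], 0],
  [0, [21, -38, 1], 0],
  [0, [20, -38, 0], 0],
  [0, [21, -39, 1], 0],
])

```text
time_s: 67.95
position: [0.4908, -0.1207, 0.2851]
tcp_rot: [[0.998, 0.066, -0.0], [0.066, -0.998, 0.0], [-0.0, -0.0, -1.0]]
force: [1.1, 0.2, -0.3]
opening: 0.989
```

Call:
servo_tool([
  [0, [20, -38, 1], 0],
  [0, [21, -38, 1], 0],
  [0, [21, -38, 1], 0],
  [0, [20, -38, 1], 0],
  [0, [21, -38, 0], 0],
])

```text
time_s: 68.58
position: [0.5808, 0.0759, 0.2807]
tcp_rot: [[0.998, 0.066, -0.001], [0.066, -0.998, -0.0], [-0.001, -0.0, -1.0]]
force: [0.8, -0.3, -0.4]
opening: 1.002
```

Call:
servo_tool([
  [0, [0, 0, 0], 0],
  [0, [0, 0, 0], 0],
  [0, [0, 0, 0], 0],
  [0, [0, 0, 0], 0],
  [0, [0, 0, 0], 0],
])

```text
time_s: 69.2
position: [0.5804, 0.0738, 0.2817]
tcp_rot: [[0.998, 0.065, 0.0], [0.065, -0.998, -0.0], [0.0, 0.0, -1.0]]
force: [-0.1, 0.3, -0.6]
opening: 1.0
```

```bash
timeout 100 python3 - <<'E'
from h import *
s=bot.read_state();p,d=save('wrist','w36');print(np.round(s['position'],4),np.round(s['tcp_rot'],4)[:2,2])
P=cloud_w(d,s)
R=np.array([[.6541,.2434],[.6612,.1595],[.6683,.0756],[.6754,-.0082],[.6824,-.0918]])
a=np.radians(184.84)
hsv=cv2.cvtColor(p,cv2.COLOR_BGR2HSV)
for r in R:
    m=(P[...,2]>.062)&(P[...,2]<.075)&(np.hypot(P[...,0]-r[0],P[...,1]-r[1])<.04)
    k,lab,stt,cen=cv2.connectedComponentsWithStats(m.astype(np.uint8)); i=1+np.argmax(stt[1:,4])
    mm=(lab==i).astype(np.uint8); mm=cv2.morphologyEx(mm,cv2.MORPH_OPEN,np.ones((7,7)))
    cs=max(cv2.findContours(mm,cv2.RETR_EXTERNAL,cv2.CHAIN_APPROX_NONE)[0],key=cv2.contourArea)
    (cx,cy),ax,ang=cv2.fitEllipse(cs); C=ray_at_z('wrist',(cx,cy),.068)[:2]
    ms=(P[...,2]>.05)&(P[...,2]<.068)&(np.hypot(P[...,0]-C[0],P[...,1]-C[1])>.03)&(np.hypot(P[...,0]-C[0],P[...,1]-C[1])<.047)
    Q=P[ms][:,:2]; w=Q.mean(0)-C if len(Q) else [0,0]
    print('ring',r,'cap',C.round(4),'d mm',((C-r)*1000).round(1),'px',round(cx,1),round(cy,1),np.round(ax,1),'spout',np.degrees(np.arctan2(w[1],w[0])).round(1)%360,len(Q))
cv2.imwrite('pics/w36c.png',cv2.resize(p[0:230],None,fx=1.56,fy=1.56,interpolation=cv2.INTER_CUBIC))
for r in rings(p,state=s): print('w',r)
E
```

```text
[0.5804 0.0738 0.2817] [ 0.0001 -0.0001]
ring [0.6541 0.2434] cap [0.6566 0.2433] d mm [ 2.5 -0.1] px 134.7 105.8 [32.1 35.5] spout 183.9 64
ring [0.6612 0.1595] cap [0.6653 0.1601] d mm [4.1 0.6] px 196.9 103.2 [30.3 34.4] spout 184.7 58
ring [0.6683 0.0756] cap [0.67  0.077] d mm [1.7 1.4] px 259.5 103.8 [30.4 36.1] spout 186.6 61
ring [ 0.6754 -0.0082] cap [ 0.6758 -0.0081] d mm [0.4 0.1] px 323.5 103.7 [31.5 35.2] spout 183.2 57
ring [ 0.6824 -0.0918] cap [ 0.6812 -0.0891] d mm [-1.2  2.7] px 384.2 103.9 [32.2 35.4] spout 184.9 66
w (array([ 0.6825, -0.0918]), np.float64(0.0268), np.float64(0.00111), 148)
w (array([ 0.6751, -0.0082]), np.float64(0.0273), np.float64(0.00079), 92)
w (array([0.66  , 0.1595]), np.float64(0.0266), np.float64(0.00095), 83)
```

View pics/w36c.png

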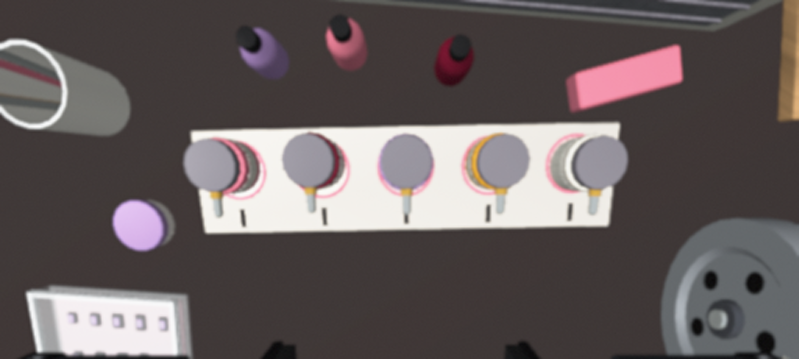

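```bash
timeout 100 python3 - <<'E'
from h import *
p,_=save('scene','s37'); cv2.imwrite('pics/s37c.png',p)
print(bot.hand_in(), bot.read_state()['time_s'])
E
```

```text
the job is handed in; nothing more can be done
the job is handed in; nothing more can be done
```

View pics/s37c.png

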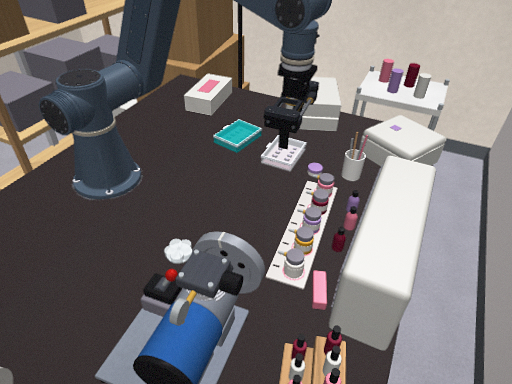

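The airbrush corner is ready and the job was handed in at about 69 s of the 200 s allowed, with no verdict reported.

- **Nail case:** the lid is shut, and the turquoise look-alike was left alone.
- **Jars:** all five stand upright on their rings, with spouts within about 2° of the ticks. My two measurements of the jar positions disagree by 1–2 mm. The wine jar reads about 2–4 mm off its ring centre and the cream jar about 1–3 mm. The other three read within about 2.5 mm. I left them all as they were, since the rings leave about 4 mm around a jar.
- **Flywheel:** I rolled it forward over the hard point in four grips. It stands about 0.16 rad (9°) past, and two camera views agree.
- **Switch:** I pushed the lever over only after the wheel was done. It met its stop, and the ball ended at about the position expected for standby (a reading near 0.98 of 1.0). The wheel's mark had not moved afterwards.

The push over the hard point took more force than expected, about 28 N at the tool against the stated 11 N at the rim. I found no contact that would explain it. The last picture shows the other things on the bench where they were and the gripper clear of everything.

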